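# Pin the keeper shut over the bar blanks

## Task

Secure the three round bar blanks in their carrier for the lathe: swing the open keeper bar back over them until it meets its stop, then take the pin with the T-handle from the rack and put it down through the eye of the keeper into the hole below, until its collar sits flat on the keeper. Leave the blanks in their slots and the other two pins in the rack.

Things in the scene. Friction and masses are not known exactly. Their poses are not given: they have to be found in the camera images.
- carrier: Grey fixed base plate 150 x 270 x 15 mm with three slots for the blanks, a round pivot post (34 mm diameter) at its y = -105 mm and a square lock post (44 x 44 mm) at y = +105 mm, both 70 mm high above the table. On the lock post's +x side stands a stop plate, 10 mm thick, 81 mm high. Origin: centre of the underside, on the table; z up. Its place and yaw vary.
- lock_hole (a point): Centre of the mouth of the vertical hole in the top face of the lock post, 70 mm above the table; hole 17 mm in diameter, 55 mm deep, with a 2 mm chamfer. Axes as the carrier's.
- keeper (a joint): Angle of the keeper about the pivot post's vertical axis. 0 = shut against its hard stop, lying along the carrier's +y from pivot to lock post; positive = open, counter-clockwise from above, free end to the carrier's -x side (1.5 at most). Starts open by 0.55 to 1.1 rad; turns level against light friction (about 1 N at the knob) and stays where it is left.
- keeper_pivot (a point): The keeper is a flat steel bar, 12 mm thick, 28 mm wide, its underside 70 and its top face 82 mm above the table. This point is on its turning axis, at its top face. Its axes turn with the keeper: y along the bar to the free end, z up.
- keeper_knob (a point): On the keeper's upright black round knob, 125 mm from the pivot along the bar: 24 mm in diameter, reaching from the bar's top face (narrower, 20 mm, in the lowest 10 mm) to 42 mm above it. The point is on the knob's axis 28 mm above the bar's top face (110 mm above the table). Axes as keeper_pivot.
- keeper_eye (a point): Centre of the eye in the keeper's free end (a 44 x 44 mm square end), at its top face 82 mm above the table, 210 mm from the pivot: a hole 18 mm in diameter right through the 12 mm bar, with a 3 mm chamfer. With the keeper shut it lies exactly above lock_hole. Axes as keeper_pivot.
- rack: Grey fixed pin rack 250 x 70 mm: an open bridge whose 12 mm top plate has its top face 75 mm above the table and three 18 mm holes in a row along its x axis, at x = -80, 0 and +80 mm. One pin hangs by its collar in each hole; which is where varies. Origin: centre of the underside, on the table. Its place and yaw vary.
- tee_pin: Steel pin with T-handle, about 200 g: shank 14 mm diameter, 60 mm long, tip tapered over 5 mm; round collar 26 mm diameter, 6 mm thick; thin neck; crossbar 60 x 14 x 18 mm high, centred 35 mm above the collar's underside. Origin: on the axis at the collar's underside (75 mm above the table in the rack, 82 mm when home). z up along the axis, crossbar along x.
- tee_pin_tip (a point): Lower end of the T-handled pin's shank, 60 mm below its origin. Axes as tee_pin.
- ball_pin: Like the T-handled pin but with a ball head, 32 mm in diameter; not needed. Origin at the underside of its collar. It stays in the rack.
- disc_pin: Like the T-handled pin but with a flat round head, 42 mm in diameter, 10 mm thick; not needed. Origin at the underside of its collar. It stays in the rack.
- blank0: Loose aluminium round bar, 40 mm diameter, 110 mm long, lying along the carrier's x in the slot nearest the pivot post; its top is 55 mm above the table. Origin: its lowest line, at mid length; x along the bar.
- blank1: Like blank0, in the middle slot.
- blank2: Like blank0, in the slot nearest the lock post.
Things that resemble listed ones, but are neither listed nor needed, are in the scene too. What is shaped like the tee_pin but red is not meant.

How it is judged:
By the outcome, as a careful person would: the job done as asked, in the order asked, and still so for the second after the job is handed in, with the robot touching nothing.
It also fails if it takes over 54 s, if anything falls off the work surface, if the arm or the gripper's body presses on something with over 40 N, if the wrist force passes 120 N, or if a joint passes its speed limit or range.

## Robot

A 6-joint arm with a two-finger parallel gripper is mounted at the origin on the work surface. World frame = base frame: x ahead of the robot, y to its left, z up, the work surface at z = 0. Lengths are in m, angles in rad, forces in N, time in s.
With the tool pointing down it reaches from about 0.425 to 1.125 m from the base axis. Payload 14.9 kg.
Tool frame: the origin (TCP) lies at the very end of the fingers, on their centre line; the grasp point (between the pads) lies 19 mm behind it; z points along the fingers, y is the direction in which the jaws open and shut (so a half turn about z gives the same grasp; the last joint's range is limited). The gripper opens to 91 mm and grips with 3 to 60 N. Pads are 32 mm wide; open, the fingers measure 118 mm over their backs; the gripper's body (76 mm by 178 mm) begins 60 mm behind the grasp point.
Start: joints at [1.312, 0.379, 1.734, -0, 1.028, -0.033], TCP at [0.157, 0.682, 0.186] pointing down, gripper open.
Joint ranges: [-2.77, 2.77], [-0.74, 2.19], [0, 2.66], [-1.06, 4.2], [0.31, 2.87], [-3.08, 3.08]. Speed limits (rad/s): [1.89, 1.89, 2.39, 3.14, 3.14, 3.14].

## Interface

Orientations are given as a unit quaternion [x, y, z, w].
In Python, from cell import ctrl gives the robot as it stands.
- The arm moves only by the shell command python3 -m creep 'ROWS' [FORCE]. ROWS is JSON, a list of rows, each an object with "offset": the shift along the tool's x, y, z as a fraction of full scale, a list of three; "turn": the turn about the tool's z as a fraction of full scale; "fingers": the closure, from 0 (fully open) to 1 (shut). In form: [{"offset": [x, y, z], "turn": turn, "fingers": fingers}, ...]. A call has exactly 10 rows; each row shifts and turns the pose as measured when the row begins, along the tool's axes as they then stand; what a row does not reach is not made up. Full scale, the value 1, is 0.1 m for a shift and pi rad for a turn. A row lasts 1/12 s, in which the tool goes at most 41.7 mm and 7.16 degrees, less where a joint would pass 70% of its speed; a pose out of reach is approached as far as the arm can. A call with a number of a shift or a turn outside -1 to 1 is refused whole. A call with a gripper value outside its range is refused whole. The fingers move at their own pace and stop on an object; FORCE is the grip in N (left out, the last holds). Time passes only in rows, so rows that do not move let the fingers close, or fill a call up. It gives the time, the measured TCP pose, the force and the opening at its end, in the units of the state.
- ctrl.state(): the state, without advancing time (a new reading comes with each control period).
- ctrl.grab_frame(name): name is "scene" or "top" or "wrist"; returns the picture (480x640x3 uint8, red, green, blue); there is no depth.
- ctrl.camera_info(name): a dict with "fovy" (degrees; the focal length in pixels is half the picture's height over the tangent of half this angle, whatever the lens; pixels are square), "cx", "cy" (the principal point, pixels), "extrinsics" (4x4, takes a point from world to camera coordinates). Camera axes: x right, y up, looking along -z (the intrinsics and any distortion apply to the point x, -y, -z); pixel columns grow to the right and rows downward; lengths in m; the calibration is good to about 2 mm. A picture is of the moment at which its call begins: read the wrist's pose just before it. camera_info takes no time and is no camera call; for the wrist camera it gives the pose at the moment of the call.
- ctrl.sign_off(): hands the job in, once; it reports no verdict.
Trained networks look in the newest picture that a camera, given by its name, has taken for a name from the list of things; names that differ only in an ending like _2 or _b are one class to them, and where a whole thing is asked for, a point or a joint stands for the part that bears it (a point fixed in the world has none). Each returns a list of dicts, best first, with "conf" (0 to 1); they miss things now and then, are a little off and sometimes report something else, mostly with a low value. They report only what shows in the picture. A call takes as long as a camera call. They do not tell look-alikes from the thing itself.
- ctrl.boxes_of(camera, thing): "centre" ([column, row] in pixels, amid what is visible of it).
- ctrl.outline_of(camera, thing): "mask" (480x640 bool, what is visible of it) and "centre" ([column, row] in pixels, amid what is visible of it).
The state is a dict: "time_s": time; "joints": joint angles; "qd": joint speeds; "tau": joint torques, N m; "tcp_pos": TCP position; "orientation": TCP orientation; "ft_force": force on the tool from outside, world axes, zero at the start; "torque": the same for the moment, N m; "finger_gap": finger opening in m.
Only numpy, scipy, OpenCV 4.12 (cv2) and the standard library are available. Lean on these libraries where they do the work, as an engineer would, in place of code of your own. Each camera call takes 0.05 s, during which the arm holds its last target.

## Working session

There is one attempt and no reset: what is moved stays moved. The work goes in short steps, Python scripts to look and compute and a shell command to move; the robot and the scene stay as the last step left them, time stands still between calls to the robot, and variables do not carry over. Pictures are saved under pics/ and viewed, and the job is handed in when it is done.

```bash
ls; mkdir -p pics; python3 - <<'E'
from cell import ctrl
import cv2
s=ctrl.state();print(s)
for n in("scene","top","wrist"):
    im=ctrl.grab_frame(n);cv2.imwrite(f"pics/{n}0.png",im[:,:,::-1]);i=ctrl.camera_info(n);print(n,i)
E
```

```text
pics
{'time_s': 0.0, 'joints': array([ 1.31170032e+00,  3.79413986e-01,  1.73476888e+00, -2.00528758e-05,
        1.02849546e+00, -3.32869142e-02]), 'qd': array([-0.0001992 , -0.00051437, -0.00093321,  0.00065599,  0.00057934,
        0.0003842 ]), 'tau': array([-1.91252875e-03, -7.63736701e+01, -4.34368122e+01,  6.49509695e-02,
        4.26209019e-02, -1.22167112e-04]), 'tcp_pos': array([0.15662017, 0.68182176, 0.18489037]), 'orientation': array([ 1.12659663e-01,  9.93633487e-01, -5.38293632e-04, -7.05817482e-05]), 'ft_force': array([0.22999928, 1.137846  , 0.37363299]), 'torque': array([ 0.0436256 , -0.02516734,  0.04100896]), 'finger_gap': 0.09087202238896523}
scene {'fovy': 52.51266730409012, 'cx': 314.16163176741435, 'cy': 244.30751746227966, 'extrinsics': array([[ 0.51617972,  0.85637349, -0.01352609, -0.25558959],
       [-0.72545124,  0.44555208,  0.52459874,  0.35821249],
       [ 0.45527903, -0.26097471,  0.85124215, -1.09646842],
       [ 0.        ,  0.        ,  0.        ,  1.        ]])}
top {'fovy': 54.4579818756617, 'cx': 318.2814131992747, 'cy': 242.47661281978873, 'extrinsics': array([[ 0.02623206, -0.99955691,  0.01406654, -0.05043986],
       [ 0.99276223,  0.02769827,  0.11685873, -0.57643045],
       [-0.11719657,  0.01089928,  0.99304893, -0.88617726],
       [ 0.        ,  0.        ,  0.        ,  1.        ]])}
wrist {'fovy': 63.573182520708315, 'cx': 317.6566449688405, 'cy': 241.63931244450393, 'extrinsics': array([[ 2.23958000e-01,  9.74598655e-01, -5.25237220e-04,
        -6.99428582e-01],
       [-9.47275246e-01,  2.17552435e-01, -2.35245713e-01,
         2.63619474e-02],
       [-2.29155889e-01,  5.31827037e-02,  9.71935789e-01,
        -3.89356345e-01],
       [ 0.00000000e+00,  0.00000000e+00,  0.00000000e+00,
         1.00000000e+00]])}
```

View pics/scene0.png

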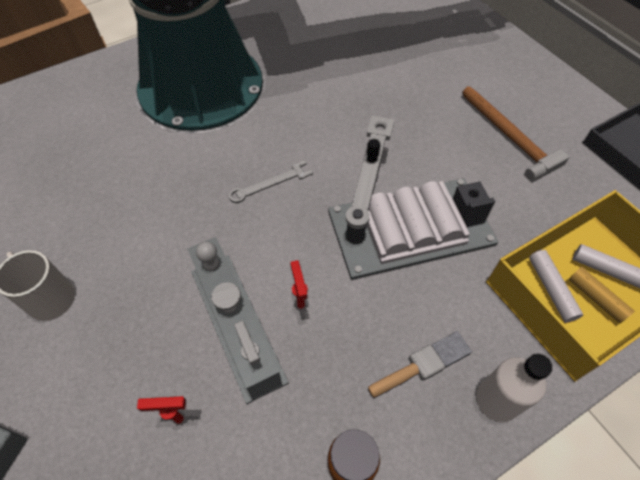

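View pics/top0.png

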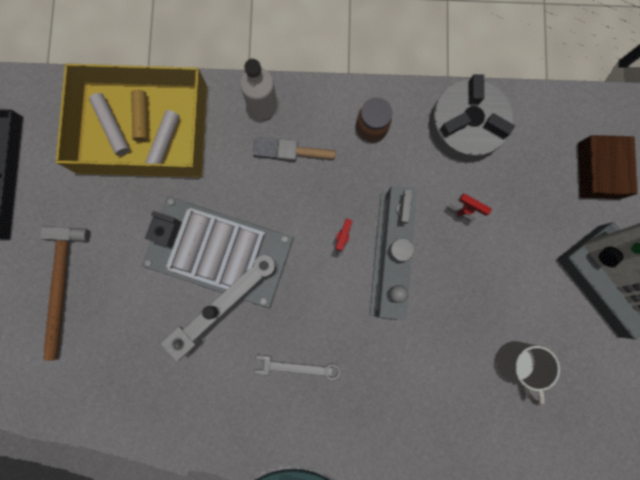

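View pics/wrist0.png

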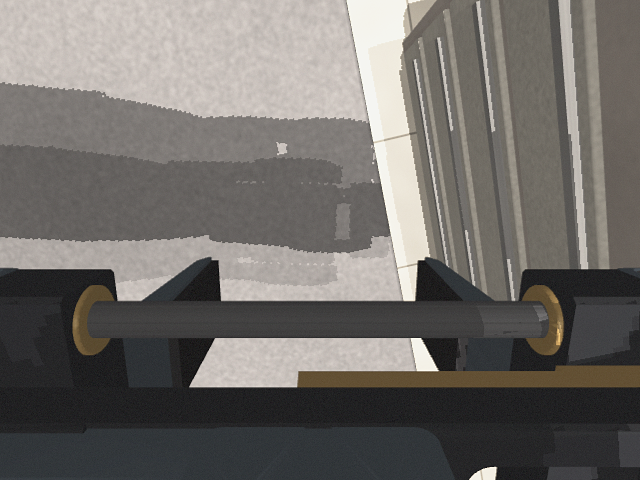

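The top view shows the keeper open: pivot (265,265), knob (210,312), eye (178,344). The lock post is at (162,229). The rack column holds a grey T-pin at (405,208), a disc pin at (401,250) and a ball pin at (398,294). Red T look-alikes are at (345,235) and (475,205).

```bash
cat > h.py <<'E'
from cell import ctrl
import numpy as np, cv2
def proj(n,P,i=None):
    i=i or ctrl.camera_info(n);f=240/np.tan(np.radians(i['fovy'])/2)
    p=i['extrinsics']@np.append(P,1);return np.array([i['cx']+f*p[0]/-p[2], i['cy']-f*p[1]/-p[2]])
def back(n,uv,z,i=None):
    i=i or ctrl.camera_info(n);f=240/np.tan(np.radians(i['fovy'])/2)
    d=np.array([(uv[0]-i['cx'])/f,-(uv[1]-i['cy'])/f,-1]);R=i['extrinsics'][:3,:3];t=i['extrinsics'][:3,3]
    c=-R.T@t;w=R.T@d;return c+w*(z-c[2])/w[2]
E
python3 - <<'E'
from h import *
np.set_printoptions(precision=4,suppress=True)
Z=dict(tee_pin=.11,keeper_knob=.11,keeper_eye=.082,keeper_pivot=.082,lock_hole=.07,ball_pin=.11,disc_pin=.11,carrier=.0,rack=.075,keeper=.08)
for cam in("top","scene"):
    im=ctrl.grab_frame(cam)
    for n,z in Z.items():
        try: r=ctrl.boxes_of(cam,n)
        except Exception as e: print(n,e);continue
        for q in r[:4]: print(cam,n,round(q['conf'],2),np.round(q['centre'],1),back(cam,q['centre'],z)[:2])
im=ctrl.grab_frame("top")
a=im[180:330,360:510];b=im[190:370,140:300]
cv2.imwrite("pics/c1.png",cv2.resize(a,(600,600),interpolation=2)[:,:,::-1]);cv2.imwrite("pics/c2.png",cv2.resize(b,None,fx=3.3,fy=3.3,interpolation=2)[:,:,::-1])
print(ctrl.state()['time_s'])
E
```

```text
top tee_pin 0.71 [468.  207.1] [ 0.6416 -0.3068]
top tee_pin 0.61 [405.3 209.8] [ 0.6332 -0.1916]
top tee_pin 0.6 [343.6 238.8] [ 0.5766 -0.0797]
top keeper_knob 0.76 [216.8 307.4] [0.4476 0.143 ]
top keeper_eye 0.8 [222.9 305.4] [0.4508 0.1377]
top keeper_eye 0.47 [404.  209.2] [ 0.6398 -0.1947]
top keeper_pivot 0.85 [216.6 307.2] [0.4472 0.149 ]
top keeper_pivot 0.31 [204.5 262. ] [0.5296 0.1757]
top lock_hole 0.72 [200.  259.7] [0.5345 0.1871]
top lock_hole 0.38 [394.7 294.4] [ 0.4793 -0.1803]
top ball_pin 0.6 [399.1 293.6] [ 0.4805 -0.1811]
top ball_pin 0.43 [215.8 308.6] [0.4455 0.1447]
top disc_pin 0.63 [406.1 251.3] [ 0.557  -0.1933]
top carrier 0.74 [196.8 257.5] [0.544  0.2107]
top rack 0.68 [389.  254.9] [ 0.5529 -0.1681]
top keeper 0.66 [214.6 311. ] [0.4402 0.1527]
scene tee_pin 0.94 [246.3 345.5] [ 0.6428 -0.1947]
scene tee_pin 0.63 [167.1 405.5] [ 0.6614 -0.3169]
scene tee_pin 0.59 [296.9 284.9] [ 0.5992 -0.0902]
scene keeper_knob 0.67 [368.1 171.6] [0.4776 0.1179]
scene keeper_eye 0.63 [368.5 167.7] [0.4524 0.1389]
scene keeper_pivot 0.66 [368.3 171.3] [0.459  0.1339]
scene lock_hole 0.91 [379.8 227.6] [0.5606 0.0884]
scene ball_pin 0.6 [207.9 252.8] [ 0.4817 -0.1781]
scene disc_pin 0.82 [227.5 297.8] [ 0.5651 -0.1854]
scene carrier 0.65 [377.1 228.4] [0.5251 0.1161]
scene rack 0.82 [238.2 332.8] [ 0.6058 -0.1942]
scene rack 0.22 [369.  173.1] [0.4584 0.1365]
scene keeper 0.95 [367.3 170.8] [0.4558 0.1342]
1.3
```

View pics/c1.png

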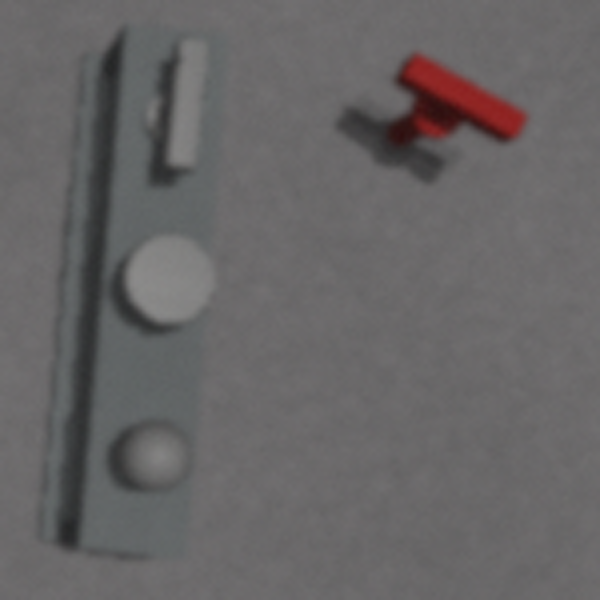

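View pics/c2.png

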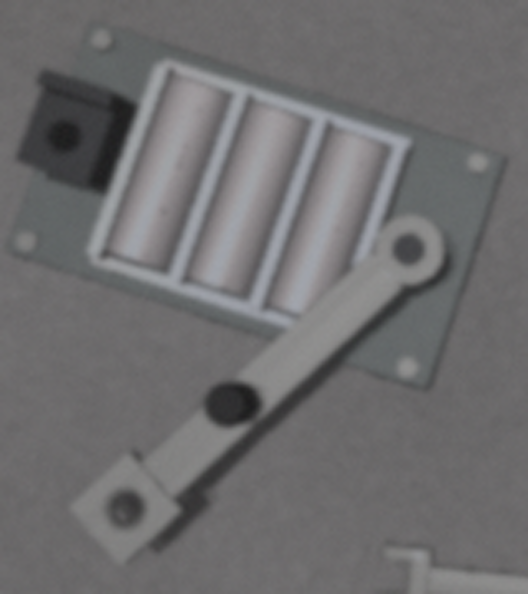

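Candidates for the T-pin: the grey T in the rack at (405,208), the red one at (475,205) and the red one at (345,235). I choose the grey one in the rack, and the crop confirms it.

```bash
python3 - <<'E'
from h import *
np.set_printoptions(precision=4,suppress=True)
B=lambda uv,z:back("top",uv,z)[:2]
pv=B((263.6,265.5),.082);eye=B((178.2,343.9),.082);kn=B((210.3,311.8),.124);lh=B((159.7,230.9),.07)
print("pv",pv,"eye",eye,"kn",kn,"lh",lh)
n=np.linalg.norm
print("210:",n(pv-eye),n(pv-lh),"125:",n(kn-pv))
a=lambda v:np.arctan2(v[1],v[0])
print("ang open",a(eye-pv),a(kn-pv),"shut",a(lh-pv))
e1=B((408.3,190),.119);e2=B((405.2,222),.119);print("tee",B((407,206.2),.119),(e1+e2)/2,n(e1-e2),a(e1-e2))
d=B((360+168/4,180+280/4),.119);b=B((360+150/4,180+456/4),.119);print('disc,ball',d,b)
for P in [(*pv,.082),(*eye,.082),(*lh,.07),(*kn,.124),(*B((407,206.2),.119),.119)]: print(proj("scene",P))
im=ctrl.grab_frame("scene");cv2.imwrite("pics/c3.png",cv2.resize(im[100:300,320:520],(800,600),interpolation=2)[:,:,::-1])
cv2.imwrite("pics/c4.png",cv2.resize(im[220:420,170:330],(640,600*800//600),interpolation=2)[:600,:,::-1])
cv2.imwrite("pics/c4.png",cv2.resize(im[220:410,130:330],(600,570),interpolation=2)[:,:,::-1])
E
```

```text
pv [0.5261 0.066 ] eye [0.3795 0.2151] kn [0.4401 0.1511] lh [0.587  0.2661]
210: 0.2090950933921833 0.20917539061257548 125: 0.12097722286005455
ang open 2.3478645189684224 2.361403988043805 shut 1.2751769684533474
tee [ 0.6382 -0.1928] [ 0.6387 -0.1924] 0.05934049660650093 -0.09100834476281953
disc,ball [ 0.5582 -0.1842] [ 0.4796 -0.1766]
[357.3553 214.6716]
[380.1346 125.7358]
[473.2674 193.4847]
[372.3903 143.877 ]
[245.0781 339.68  ]
```

View pics/c3.png

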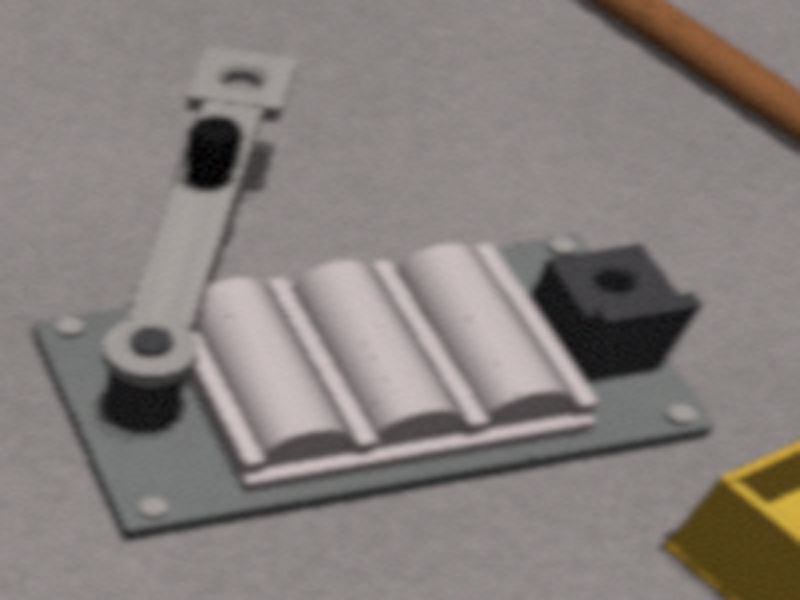

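View pics/c4.png

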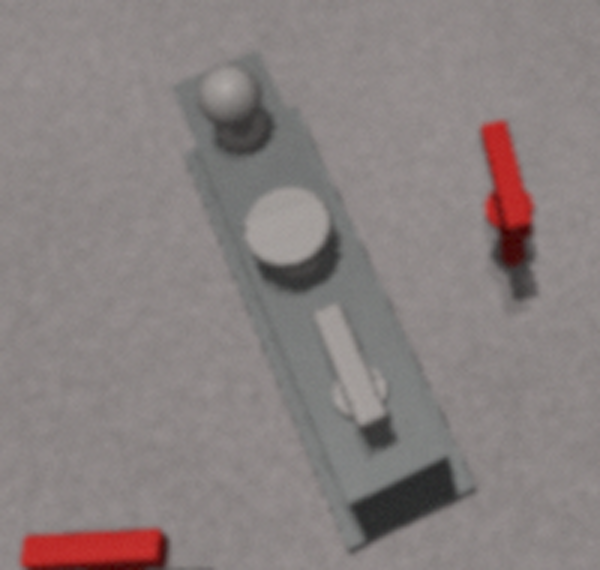

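```bash
cat >> h.py <<'E'
def to(P,psi=None):
    "distance to target in tool axes, in units of 0.1 m; psi = world angle of tool y; turn in units pi"
    from scipy.spatial.transform import Rotation as Ro
    s=ctrl.state();R=Ro.from_quat(s['orientation']).as_matrix();d=R.T@(np.array(P)-s['tcp_pos'])
    y=np.arctan2(R[1,1],R[0,1]);o="to go %s"%np.round(d/.1,3)
    if psi is not None:
        t=(y-psi+np.pi/2)%np.pi-np.pi/2;o+=" turn %.4f"%(t/np.pi)
    print("t %.2f tcp %s psi %.4f gap %.4f F %s"%(s['time_s'],np.round(s['tcp_pos'],4),y,s['finger_gap'],np.round(s['ft_force'],1)),'tilt',np.round(R[:,2],3),o)
E
python3 -m creep '[{"offset":[-0.26,-0.30,0],"turn":0,"fingers":0.3},{"offset":[-0.26,-0.30,0],"turn":0,"fingers":0.3},{"offset":[-0.26,-0.30,0],"turn":0,"fingers":0.3},{"offset":[-0.26,-0.30,0],"turn":0,"fingers":0.3},{"offset":[-0.26,-0.30,0],"turn":0,"fingers":0.3},{"offset":[-0.26,-0.30,0],"turn":0,"fingers":0.3},{"offset":[-0.26,-0.30,0],"turn":0,"fingers":0.3},{"offset":[-0.26,-0.30,0],"turn":0,"fingers":0.3},{"offset":[-0.26,-0.30,0],"turn":0,"fingers":0.3},{"offset":[-0.26,-0.30,0],"turn":0,"fingers":0.3}]'
python3 -c "
from h import *
to([.438,.155,.185],.779)"
```

```text
time_s: 2.18
tcp_pos: [0.3464, 0.3233, 0.185]
orientation: [0.108, 0.994, 0.002, 0.001]
ft_force: [1.1, 0.4, 0.3]
finger_gap: 0.0639
t 2.18 tcp [0.3464 0.3233 0.185 ] psi 1.3540 gap 0.0639 F [1.1 0.4 0.3] tilt [ 0.002  0.005 -1.   ] to go [-1.257 -1.447 -0.006] turn 0.1830
```

```bash
python3 -m creep '[{"offset":[-0.25,-0.29,0],"turn":0,"fingers":0.3},{"offset":[-0.25,-0.29,0],"turn":0,"fingers":0.3},{"offset":[-0.25,-0.29,0],"turn":0,"fingers":0.3},{"offset":[-0.25,-0.29,0],"turn":0,"fingers":0.3},{"offset":[-0.25,-0.29,0],"turn":0,"fingers":0.3},{"offset":[0,0,0],"turn":0.037,"fingers":0.3},{"offset":[0,0,0],"turn":0.037,"fingers":0.3},{"offset":[0,0,0],"turn":0.037,"fingers":0.3},{"offset":[0,0,0],"turn":0.037,"fingers":0.3},{"offset":[0,0,0],"turn":0.037,"fingers":0.3}]'
python3 -c "
from h import *
to([.438,.155,.185],.779)
i=ctrl.camera_info('wrist');im=ctrl.grab_frame('wrist').copy()
for P in [(.438,.155,.124),(.526,.066,.082),(.38,.215,.082)]:
  p=proj('wrist',P,i);print(p);cv2.circle(im,(int(p[0]),int(p[1])),4,(255,0,0),2)
cv2.imwrite('pics/w1.png',im[:,:,::-1])"
```

```text
time_s: 3.02
tcp_pos: [0.4445, 0.1377, 0.1872]
orientation: [0.399, 0.917, 0.005, 0.003]
ft_force: [0.1, 0.2, -0.4]
finger_gap: 0.0638
t 3.02 tcp [0.4445 0.1377 0.1872] psi 0.7493 gap 0.0638 F [ 0.1  0.2 -0.4] tilt [ 0.009  0.006 -1.   ] to go [0.171 0.07  0.023] turn -0.0095
[327.1647184  220.62023712]
[329.06921288 353.24707667]
[323.69765574  99.62170641]
```

View pics/w1.png

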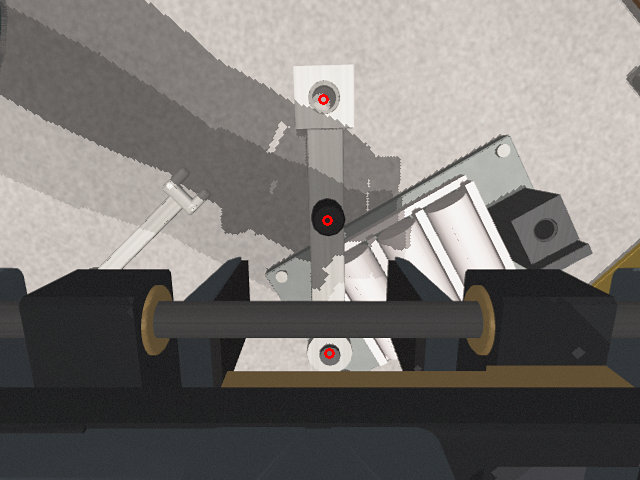

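The wrist view puts the knob at (328,214), the eye at (324,98) and the pivot at (330,352). They match the predicted marks to within a few pixels. Next I straddle the knob.

```bash
python3 -m creep '[{"offset":[0.17,0.07,0],"turn":-0.0095,"fingers":0.3},{"offset":[0,0,0],"turn":0,"fingers":0.3},{"offset":[0,0,0.15],"turn":0,"fingers":0.3},{"offset":[0,0,0.15],"turn":0,"fingers":0.3},{"offset":[0,0,0.15],"turn":0,"fingers":0.3},{"offset":[0,0,0.15],"turn":0,"fingers":0.3},{"offset":[0,0,0.15],"turn":0,"fingers":0.3},{"offset":[0,0,0.1],"turn":0,"fingers":0.3},{"offset":[0,0,0],"turn":0,"fingers":0.3},{"offset":[0,0,0],"turn":0,"fingers":0.3}]'
python3 -c "
from h import *
to([.438,.155,.097],.779)"
```

```text
time_s: 3.9
tcp_pos: [0.4412, 0.1557, 0.101]
orientation: [0.378, 0.926, 0.006, 0.005]
ft_force: [0.9, -0.1, 1.3]
finger_gap: 0.0639
t 3.90 tcp [0.4412 0.1557 0.101 ] psi 0.7952 gap 0.0639 F [ 0.9 -0.1  1.3] tilt [ 0.014  0.007 -1.   ] to go [ 0.018 -0.028  0.04 ] turn 0.0052
```

```bash
python3 -m creep '[{"offset":[0.01,-0.02,0.03],"turn":0.004,"fingers":0.55},{"offset":[0,0,0],"turn":0,"fingers":0.55},{"offset":[-0.003,0.088,0],"turn":0.022,"fingers":0.55},{"offset":[-0.003,0.088,0],"turn":0.022,"fingers":0.55},{"offset":[-0.003,0.088,0],"turn":0.022,"fingers":0.55},{"offset":[-0.003,0.088,0],"turn":0.022,"fingers":0.55},{"offset":[-0.003,0.088,0],"turn":0.022,"fingers":0.55},{"offset":[-0.003,0.088,0],"turn":0.022,"fingers":0.55},{"offset":[-0.003,0.088,0],"turn":0.022,"fingers":0.55},{"offset":[0,0,0],"turn":0,"fingers":0.55}]' 20
python3 - <<'E'
from h import *
pv=np.array([.526,.066])
s=ctrl.state();d=s['tcp_pos'][:2]-pv;th=np.arctan2(d[1],d[0]);print(th,np.hypot(*d),'to shut',th-1.275)
u=th;to([pv[0]+.125*np.cos(u),pv[1]+.125*np.sin(u),.097],u-np.pi/2)
im=ctrl.grab_frame('wrist');cv2.imwrite('pics/w2.png',im[:,:,::-1])
E
```

```text
time_s: 4.73
tcp_pos: [0.4967, 0.1882, 0.1058]
orientation: [0.603, 0.798, 0.011, 0.006]
ft_force: [-0.2, -0.1, -0.2]
finger_gap: 0.0413
1.8056693846633494 0.12568958012323309 to shut 0.5306693846633495
t 4.73 tcp [0.4967 0.1882 0.1058] psi 0.2771 gap 0.0413 F [-0.2 -0.1 -0.2] tilt [ 0.023  0.01  -1.   ] to go [-0.007 -0.002  0.088] turn 0.0134
```

View pics/w2.png

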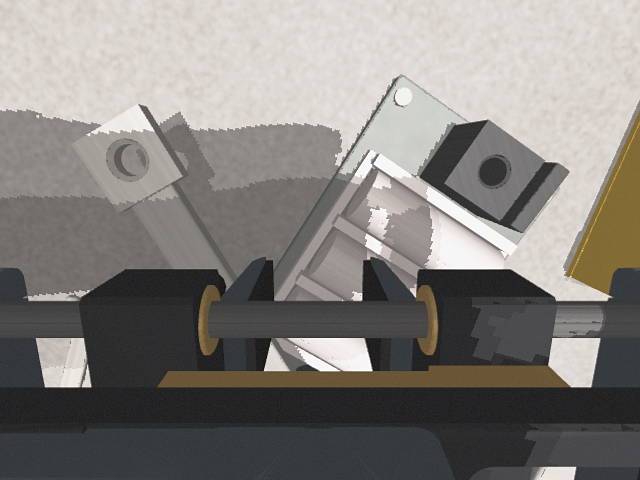

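```bash
python3 - <<'E'
from h import *
i=ctrl.camera_info('wrist');print(back('wrist',(128,160),.082,i), back('wrist',(494,170),.07,i))
im=ctrl.grab_frame('top');cv2.imwrite('pics/t2.png',cv2.resize(im[180:370,120:320],(800,600),interpolation=2)[:,:,::-1])
im=ctrl.grab_frame('scene');cv2.imwrite('pics/s2.png',cv2.resize(im[60:300,280:520],(600,600),interpolation=2)[:,:,::-1])
E
```

```text
[0.37833405 0.21570533 0.082     ] [0.58437908 0.26855305 0.07      ]
```

View pics/t2.png

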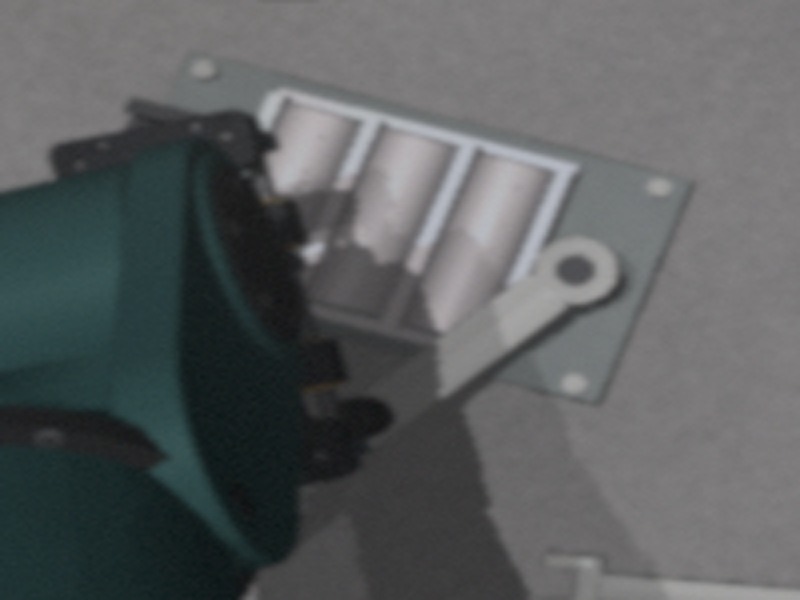

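View pics/s2.png

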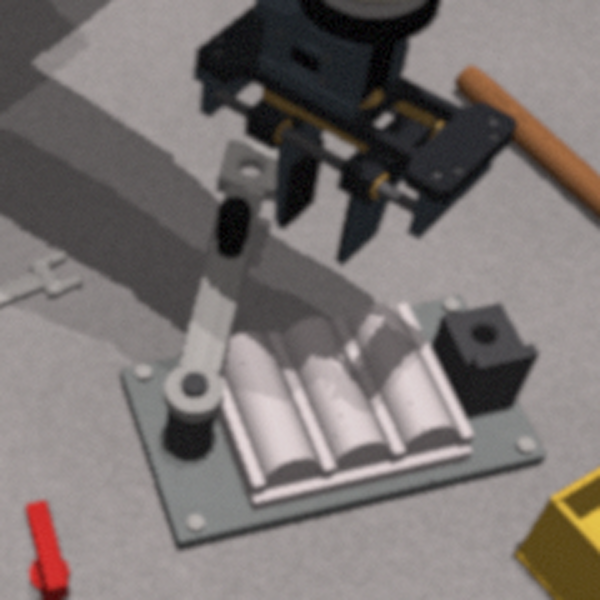

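```bash
python3 - <<'E'
from h import *
from scipy.spatial.transform import Rotation as Ro
s=ctrl.state();R=Ro.from_quat(s['orientation']).as_matrix()
print(s['tcp_pos'])
for y in(-.0206,.0206):
  P=s['tcp_pos']+R@[0,y,0];uv=proj('scene',P);print(P,uv,(uv-[280,60])/.4)
  for dz in(.02,.04):print(dz,(proj('scene',P+[0,0,dz])-[280,60])/.4)
i=ctrl.camera_info('wrist');c=-i['extrinsics'][:3,:3].T@i['extrinsics'][:3,3];print('cam in tool',R.T@(c-s['tcp_pos']))
E
```

```text
[0.49475004 0.18753398 0.1051186 ]
[0.47497378 0.18178639 0.10464434] [397.61781234 157.55013552] [294.04453084 243.8753388 ]
0.02 [297.96757562 223.84715636]
0.04 [302.05665182 202.97133951]
[0.51452629 0.19328157 0.10559287] [417.10848708 169.52712888] [342.77121771 273.8178222 ]
0.02 [347.80082165 254.02919663]
0.04 [353.0475571  233.38628233]
cam in tool [ 6.57572644e-02 -7.49784619e-05 -1.99197494e-01]
```

```bash
python3 - <<'E'
from h import *
from scipy.spatial.transform import Rotation as Ro
s=ctrl.state();R=Ro.from_quat(s['orientation']).as_matrix()
i=ctrl.camera_info('wrist')
print(s['finger_gap'])
for dz in(0,-.01,-.02,-.03):
  print(dz,[np.round(proj('wrist',s['tcp_pos']+R@[x,y,dz],i)).tolist() for y in(-.0206,.0206) for x in(-.016,.016)])
im=ctrl.grab_frame('wrist')[230:390,200:440];cv2.imwrite('pics/w3.png',cv2.resize(im,(720,480))[:,:,::-1])
E
```

```text
0.04075953520407911
0 [[280.0, 301.0], [279.0, 244.0], [355.0, 301.0], [357.0, 244.0]]
-0.01 [[279.0, 308.0], [277.0, 249.0], [357.0, 308.0], [359.0, 249.0]]
-0.02 [[277.0, 316.0], [275.0, 255.0], [359.0, 316.0], [361.0, 255.0]]
-0.03 [[275.0, 325.0], [273.0, 260.0], [361.0, 325.0], [363.0, 260.0]]
```

View pics/w3.png

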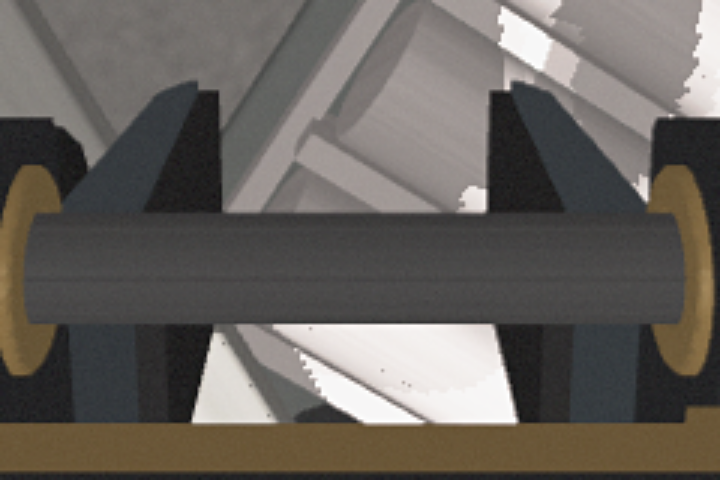

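The tool passed over the knob. The wrist and scene views put the real fingertips about 20–25 mm short of the reported TCP. I'll go back, open wider, and come down astride the bar.

```bash
python3 -m creep '[{"offset":[0,0,-0.1],"turn":0,"fingers":0.3},{"offset":[0,0,-0.1],"turn":-0.033,"fingers":0.3},{"offset":[0,-0.14,0],"turn":-0.033,"fingers":0.3},{"offset":[0,-0.14,0],"turn":-0.033,"fingers":0.3},{"offset":[0,-0.14,0],"turn":-0.033,"fingers":0.3},{"offset":[0,-0.14,0],"turn":-0.033,"fingers":0.3},{"offset":[0,0,0],"turn":0,"fingers":0.3},{"offset":[0,0,0],"turn":0,"fingers":0.3},{"offset":[0,0,0],"turn":0,"fingers":0.3},{"offset":[0,0,0],"turn":0,"fingers":0.3}]'
python3 -c "
from h import *
to([.438,.155,.075],.779)"
```

```text
time_s: 5.77
tcp_pos: [0.4438, 0.1569, 0.1302]
orientation: [0.363, 0.932, 0.009, 0.009]
ft_force: [-0.2, -0.6, 0.1]
finger_gap: 0.0637
t 5.77 tcp [0.4438 0.1569 0.1302] psi 0.8277 gap 0.0637 F [-0.2 -0.6  0.1] tilt [ 0.024  0.01  -1.   ] to go [ 0.036 -0.066  0.551] turn 0.0155
```

```bash
python3 -m creep '[{"offset":[0.03,-0.06,0.1],"turn":0.015,"fingers":0.3},{"offset":[0,0,0.1],"turn":0,"fingers":0.3},{"offset":[0,0,0.1],"turn":0,"fingers":0.3},{"offset":[0,0,0.08],"turn":0,"fingers":0.3},{"offset":[0,0,0.06],"turn":0,"fingers":0.3},{"offset":[0,0,0.04],"turn":0,"fingers":0.3},{"offset":[0,0,0.04],"turn":0,"fingers":0.3},{"offset":[0,0,0.03],"turn":0,"fingers":0.3},{"offset":[0,0,0.02],"turn":0,"fingers":0.3},{"offset":[0,0,0],"turn":0,"fingers":0.3}]'
python3 -c "
from h import *
to([.438,.155,.075],.779)
im=ctrl.grab_frame('scene');cv2.imwrite('pics/s3.png',cv2.resize(im[60:300,280:520],(600,600),interpolation=2)[:,:,::-1])"
```

```text
time_s: 6.6
tcp_pos: [0.4421, 0.1569, 0.0685]
orientation: [0.386, 0.922, 0.009, 0.009]
ft_force: [-0.6, -0.1, 0.7]
finger_gap: 0.064
t 6.60 tcp [0.4421 0.1569 0.0685] psi 0.7779 gap 0.0640 F [-0.6 -0.1  0.7] tilt [ 0.024  0.01  -1.   ] to go [ 0.015 -0.04  -0.066] turn -0.0003
```

View pics/s3.png

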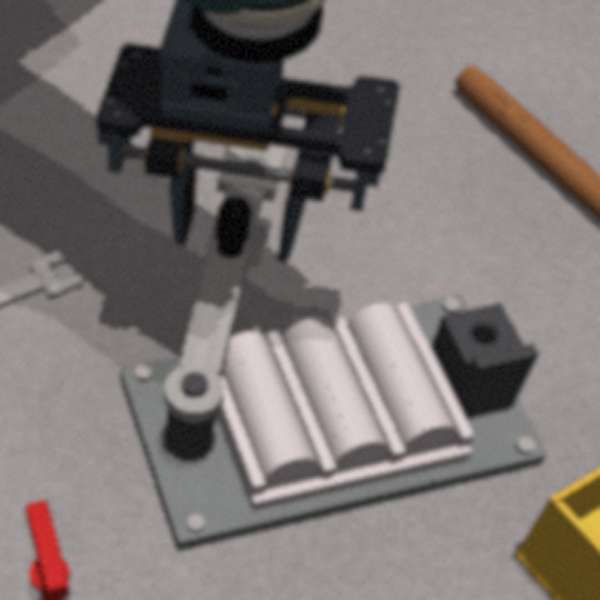

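```bash
python3 - <<'E'
from h import *
from scipy.spatial.transform import Rotation as Ro
s=ctrl.state();R=Ro.from_quat(s['orientation']).as_matrix()
for dz in(0,-.01,-.02,-.03):
  print(dz,[np.round((proj('scene',s['tcp_pos']+R@[x,y,dz])-[280,60])/.4).tolist() for y in(-.032,-.042,.032,.042) for x in(-.016,0,.016)])
im=ctrl.grab_frame('scene');cv2.imwrite('pics/s4.png',cv2.resize(im[120:190,330:420],(800,622),interpolation=2)[:600,:,::-1])
E
```

```text
0 [[184.0, 271.0], [189.0, 255.0], [193.0, 239.0], [171.0, 269.0], [175.0, 253.0], [180.0, 237.0], [273.0, 286.0], [276.0, 269.0], [280.0, 253.0], [287.0, 288.0], [290.0, 272.0], [294.0, 255.0]]
-0.01 [[185.0, 262.0], [189.0, 245.0], [194.0, 229.0], [171.0, 259.0], [176.0, 243.0], [180.0, 227.0], [274.0, 277.0], [278.0, 260.0], [282.0, 244.0], [288.0, 279.0], [292.0, 262.0], [295.0, 246.0]]
-0.02 [[185.0, 252.0], [190.0, 236.0], [194.0, 220.0], [171.0, 250.0], [176.0, 233.0], [181.0, 217.0], [275.0, 267.0], [279.0, 250.0], [283.0, 234.0], [290.0, 270.0], [293.0, 253.0], [297.0, 236.0]]
-0.03 [[186.0, 242.0], [190.0, 226.0], [195.0, 210.0], [172.0, 240.0], [176.0, 224.0], [181.0, 207.0], [277.0, 257.0], [281.0, 241.0], [284.0, 224.0], [291.0, 260.0], [295.0, 243.0], [299.0, 226.0]]
```

View pics/s4.png

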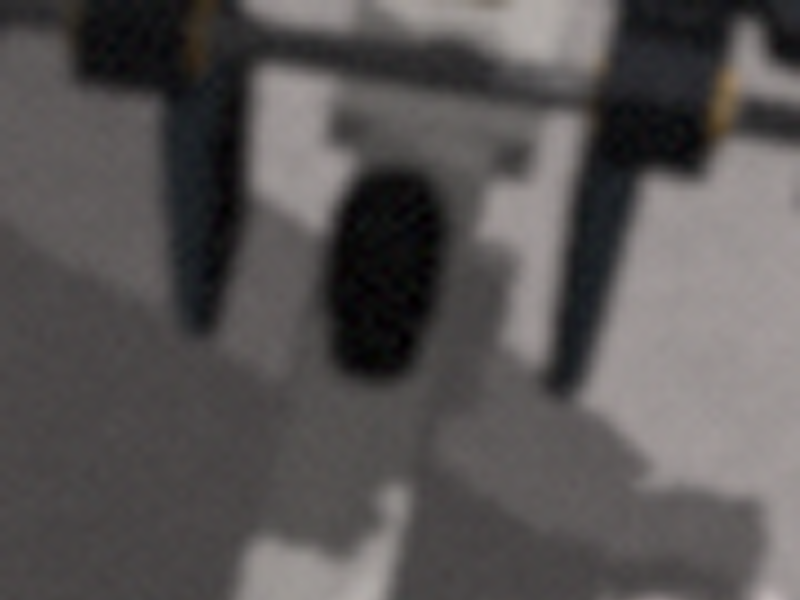

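```bash
python3 -m creep '[{"offset":[0,-0.03,0],"turn":0,"fingers":0.55},{"offset":[0,0,0],"turn":0,"fingers":0.55},{"offset":[-0.003,0.088,0.008],"turn":0.022,"fingers":0.55},{"offset":[-0.003,0.088,0.008],"turn":0.022,"fingers":0.55},{"offset":[-0.003,0.088,0.008],"turn":0.022,"fingers":0.55},{"offset":[-0.003,0.088,0.008],"turn":0.022,"fingers":0.55},{"offset":[-0.003,0.088,0.008],"turn":0.022,"fingers":0.55},{"offset":[-0.003,0.088,0.008],"turn":0.022,"fingers":0.55},{"offset":[-0.003,0.088,0.008],"turn":0.022,"fingers":0.55},{"offset":[0,0,0],"turn":0,"fingers":0.55}]' 20
python3 - <<'E'
from h import *
pv=np.array([.526,.066])
s=ctrl.state();d=s['tcp_pos'][:2]-pv;th=np.arctan2(d[1],d[0]);print(th,np.hypot(*d),'to shut',th-1.275)
u=th;to([pv[0]+.125*np.cos(u),pv[1]+.125*np.sin(u),.07],u-np.pi/2)
im=ctrl.grab_frame('wrist');cv2.imwrite('pics/w4.png',im[:,:,::-1])
E
```

```text
time_s: 7.53
tcp_pos: [0.4939, 0.186, 0.0671]
orientation: [0.605, 0.796, 0.012, 0.007]
ft_force: [0.8, 0.3, -0.3]
finger_gap: 0.0411
1.8325102274993093 0.12424106574874057 to shut 0.5575102274993093
t 7.53 tcp [0.4939 0.186  0.0671] psi 0.2707 gap 0.0411 F [ 0.8  0.3 -0.3] tilt [ 0.026  0.011 -1.   ] to go [ 0.008  0.001 -0.029] turn 0.0029
```

View pics/w4.png

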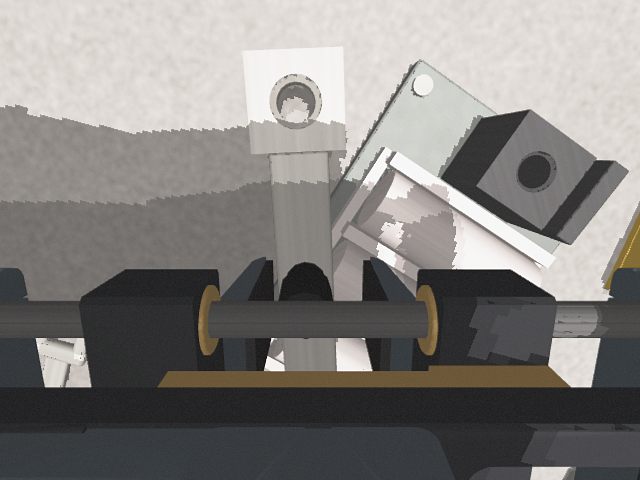

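The knob now sits between the fingers and the keeper is following, with its eye at (297,102). I continue the arc.

```bash
python3 -m creep '[{"offset":[-0.003,0.088,0.006],"turn":0.022,"fingers":0.55},{"offset":[-0.003,0.088,0.006],"turn":0.022,"fingers":0.55},{"offset":[-0.003,0.088,0.006],"turn":0.022,"fingers":0.55},{"offset":[-0.003,0.088,0.006],"turn":0.022,"fingers":0.55},{"offset":[-0.003,0.088,0.006],"turn":0.022,"fingers":0.55},{"offset":[-0.003,0.088,0.006],"turn":0.022,"fingers":0.55},{"offset":[-0.001,0.04,0.003],"turn":0.01,"fingers":0.55},{"offset":[-0.001,0.04,0.003],"turn":0.01,"fingers":0.55},{"offset":[-0.001,0.04,0.003],"turn":0.01,"fingers":0.55},{"offset":[0,0,0],"turn":0,"fingers":0.55}]' 20
python3 - <<'E'
from h import *
pv=np.array([.526,.066])
s=ctrl.state();d=s['tcp_pos'][:2]-pv;th=np.arctan2(d[1],d[0]);print(th,np.hypot(*d),'to shut',th-1.275)
u=th;to([pv[0]+.125*np.cos(u),pv[1]+.125*np.sin(u),.07],u-np.pi/2)
im=ctrl.grab_frame('wrist');cv2.imwrite('pics/w5.png',im[:,:,::-1])
E
```

```text
time_s: 8.42
tcp_pos: [0.5518, 0.1848, 0.064]
orientation: [0.784, 0.621, 0.01, 0.002]
ft_force: [-0.0, 0.6, -0.4]
finger_gap: 0.0413
1.3568906424831193 0.12154229448370003 to shut 0.08189064248311939
t 8.42 tcp [0.5518 0.1848 0.064 ] psi -0.2304 gap 0.0413 F [-0.   0.6 -0.4] tilt [ 0.019  0.009 -1.   ] to go [ 0.035  0.    -0.06 ] turn -0.0052
```

View pics/w5.png

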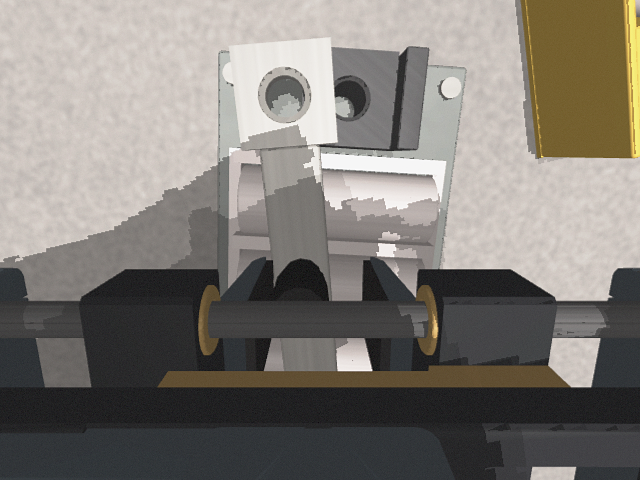

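```bash
python3 -m creep '[{"offset":[0.01,0.04,-0.02],"turn":0.008,"fingers":0.55},{"offset":[0.01,0.04,-0.02],"turn":0.008,"fingers":0.55},{"offset":[0,0.03,0],"turn":0.007,"fingers":0.55},{"offset":[0,0.02,0],"turn":0.005,"fingers":0.55},{"offset":[0,0.02,0],"turn":0.005,"fingers":0.55},{"offset":[0,0.01,0],"turn":0,"fingers":0.55},{"offset":[0,0.01,0],"turn":0,"fingers":0.55},{"offset":[0,0,0],"turn":0,"fingers":0.55},{"offset":[0,0,0],"turn":0,"fingers":0.55},{"offset":[0,0,0],"turn":0,"fingers":0.55}]' 20
python3 - <<'E'
from h import *
pv=np.array([.526,.066])
s=ctrl.state();d=s['tcp_pos'][:2]-pv;th=np.arctan2(d[1],d[0]);print(th,np.hypot(*d),'to shut',th-1.275)
u=th;to([pv[0]+.125*np.cos(u),pv[1]+.125*np.sin(u),.07],u-np.pi/2)
im=ctrl.grab_frame('wrist');cv2.imwrite('pics/w6.png',im[:,:,::-1])
E
```

```text
time_s: 9.3
tcp_pos: [0.5679, 0.1816, 0.0687]
orientation: [0.815, 0.579, 0.01, 0.001]
ft_force: [-1.0, 0.2, 0.0]
finger_gap: 0.0412
1.2227604021333414 0.12297008304975504 to shut -0.05223959786665855
t 9.30 tcp [0.5679 0.1816 0.0687] psi -0.3361 gap 0.0412 F [-1.   0.2  0. ] tilt [ 0.017  0.009 -1.   ] to go [ 0.02   0.    -0.013] turn 0.0038
```

View pics/w6.png

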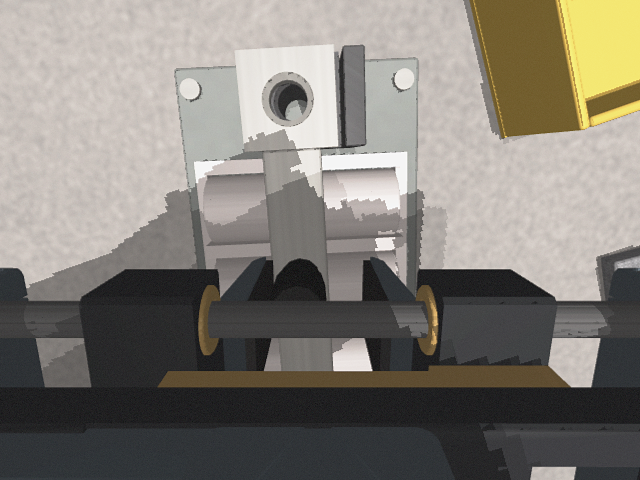

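Only a thin gap to the stop plate remains, at column 337. I keep pushing in 1–2 mm steps until the force rises.

```bash
python3 -m creep '[{"offset":[0,0.02,0],"turn":0.003,"fingers":0.55},{"offset":[0,0.01,0],"turn":0,"fingers":0.55},{"offset":[0,0.01,0],"turn":0,"fingers":0.55},{"offset":[0,0.01,0],"turn":0,"fingers":0.55},{"offset":[0,0.01,0],"turn":0,"fingers":0.55},{"offset":[0,0.01,0],"turn":0,"fingers":0.55},{"offset":[0,0.01,0],"turn":0,"fingers":0.55},{"offset":[0,0.01,0],"turn":0,"fingers":0.55},{"offset":[0,0.01,0],"turn":0,"fingers":0.55},{"offset":[0,0.01,0],"turn":0,"fingers":0.55}]' 20
python3 - <<'E'
from h import *
pv=np.array([.526,.066])
s=ctrl.state();d=s['tcp_pos'][:2]-pv;th=np.arctan2(d[1],d[0]);print(th,np.hypot(*d),'to shut',th-1.275)
u=th;to([pv[0]+.125*np.cos(u),pv[1]+.125*np.sin(u),.07],u-np.pi/2)
im=ctrl.grab_frame('wrist');cv2.imwrite('pics/w7.png',im[20:300,140:500,::-1])
E
```

```text
time_s: 10.18
tcp_pos: [0.5688, 0.1809, 0.0681]
orientation: [0.82, 0.572, 0.002, -0.006]
ft_force: [-8.1, 4.9, 6.4]
finger_gap: 0.0412
1.2138823449551375 0.1226291167829103 to shut -0.06111765504486244
t 10.18 tcp [0.5688 0.1809 0.0681] psi -0.3521 gap 0.0412 F [-8.1  4.9  6.4] tilt [-0.004  0.012 -1.   ] to go [ 0.024 -0.    -0.019] turn 0.0015
```

View pics/w7.png

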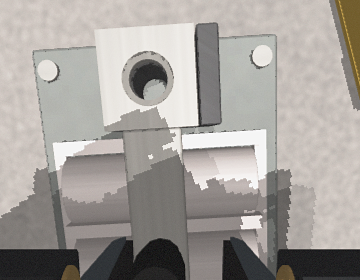

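The keeper is against its stop: about 9 N of reaction, and no gap left at the plate. I back off and lift.

```bash
python3 -m creep '[{"offset":[0,-0.08,0],"turn":0,"fingers":0.55},{"offset":[0,0,0],"turn":0,"fingers":0.55},{"offset":[0,0,-0.1],"turn":0,"fingers":0.55},{"offset":[0,0,-0.2],"turn":0,"fingers":0.4},{"offset":[0,0,-0.3],"turn":0,"fingers":0.0},{"offset":[0,0,-0.3],"turn":0,"fingers":0.0},{"offset":[0,0,-0.3],"turn":0,"fingers":0.0},{"offset":[0,0,-0.1],"turn":0,"fingers":0.0},{"offset":[0,0,0],"turn":0,"fingers":0.0},{"offset":[0,0,0],"turn":0,"fingers":0.0}]' 20
python3 - <<'E'
from h import *
i=ctrl.camera_info('wrist')
im=ctrl.grab_frame('wrist').copy()
for P in [(.587,.2661,.082),(.587,.2661,.07),(.526,.066,.082)]:
  p=proj('wrist',P,i);print(p)
cv2.imwrite('pics/w8.png',im[:,:,::-1])
np.save('w8.npy',i['extrinsics'])
to([.638,-.193,.18],1.48)
E
```

```text
time_s: 11.07
tcp_pos: [0.5619, 0.1816, 0.2077]
orientation: [0.82, 0.572, 0.003, -0.005]
ft_force: [-0.2, 0.2, -0.6]
finger_gap: 0.0846
[311.52723028 121.00711842]
[311.83160537 122.12337683]
[325.24676916 356.43813489]
t 11.12 tcp [0.5618 0.1815 0.2073] psi -0.3531 gap 0.0890 F [ 1.  -0.   0.3] tilt [-0.002  0.011 -1.   ] to go [-3.253  2.012  0.23 ] turn 0.4165
```

View pics/w8.png

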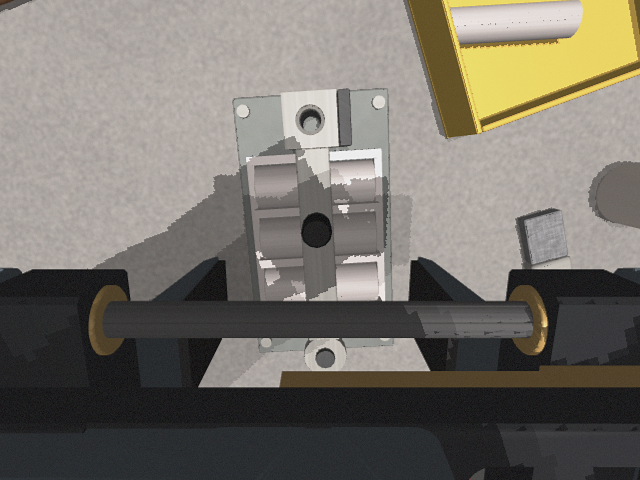

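```bash
python3 -m creep '[{"offset":[-0.325,0.2,0],"turn":0,"fingers":0.0},{"offset":[-0.325,0.2,0],"turn":0,"fingers":0.0},{"offset":[-0.325,0.2,0],"turn":0,"fingers":0.0},{"offset":[-0.325,0.2,0],"turn":0,"fingers":0.0},{"offset":[-0.325,0.2,0],"turn":0,"fingers":0.0},{"offset":[-0.325,0.2,0],"turn":0,"fingers":0.0},{"offset":[-0.325,0.2,0],"turn":0,"fingers":0.0},{"offset":[-0.325,0.2,0],"turn":0,"fingers":0.0},{"offset":[-0.325,0.2,0],"turn":0,"fingers":0.0},{"offset":[0,0,0],"turn":0.035,"fingers":0.0}]' 20 && python3 -m creep '[{"offset":[0,0,0],"turn":0.039,"fingers":0.0},{"offset":[0,0,0],"turn":0.039,"fingers":0.0},{"offset":[0,0,0],"turn":0.039,"fingers":0.0},{"offset":[0,0,0],"turn":0.039,"fingers":0.0},{"offset":[0,0,0],"turn":0.039,"fingers":0.0},{"offset":[0,0,0],"turn":0.039,"fingers":0.0},{"offset":[0,0,0],"turn":0.039,"fingers":0.0},{"offset":[0,0,0],"turn":0.039,"fingers":0.0},{"offset":[0,0,0],"turn":0.039,"fingers":0.0},{"offset":[0,0,0],"turn":0.03,"fingers":0.0}]' 20
python3 - <<'E'
from h import *
i=ctrl.camera_info('wrist')
to([.638,-.193,.18],1.48)
im=ctrl.grab_frame('wrist').copy()
for P in [(.638,-.193,.119),(.5582,-.1842,.12),(.4796,-.1766,.12)]:
  p=proj('wrist',P,i);print(p);cv2.circle(im,(int(p[0]),int(p[1])),3,(255,0,0),1)
cv2.imwrite('pics/w9.png',im[:,:,::-1])
np.save('w9.npy',i['extrinsics'])
E
```

```text
time_s: 11.95
tcp_pos: [0.6253, -0.1683, 0.1863]
orientation: [0.848, 0.53, -0.005, -0.011]
ft_force: [-0.1, -0.4, 0.1]
finger_gap: 0.0915
time_s: 12.78
tcp_pos: [0.616, -0.1703, 0.1648]
orientation: [0.998, -0.056, -0.024, -0.009]
ft_force: [0.5, 0.4, 0.4]
finger_gap: 0.0911
t 12.78 tcp [ 0.616  -0.1703  0.1648] psi -1.6825 gap 0.0911 F [0.5 0.4 0.4] tilt [-0.046  0.021 -0.999] to go [ 0.237  0.198 -0.167] turn -0.0067
[350.17214943 211.38872164]
[347.7388168  325.69124545]
[347.051013   420.38385469]
```

View pics/w9.png

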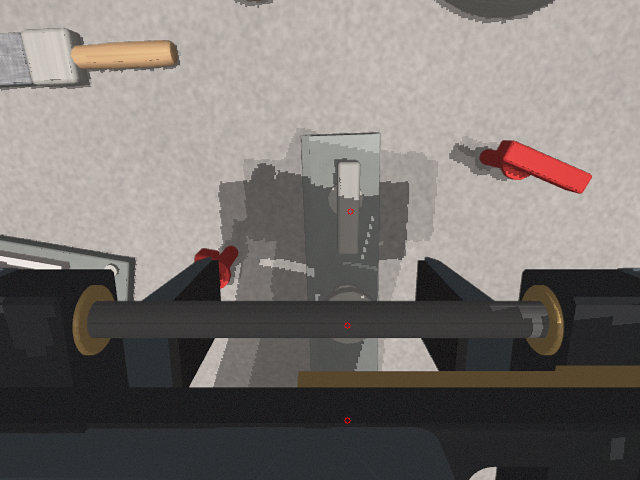

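```bash
python3 - <<'E'
from h import *
np.set_printoptions(precision=4,suppress=True)
i=ctrl.camera_info('wrist');i['extrinsics']=np.load('w9.npy')
a=[back('wrist',p,.119,i)[:2] for p in((348,161),(348,253))];print(a,np.mean(a,0),np.linalg.norm(a[0]-a[1]))
d=a[0]-a[1];print(np.arctan2(d[1],d[0]))
q=ctrl.state()['joints'];print(q,q[1]+q[2]+q[4]-np.pi)
im=cv2.imread('pics/w9.png');cv2.imwrite('pics/w9c.png',cv2.resize(im[120:280,260:440],(675,600),interpolation=2))
E
```

```text
[array([ 0.6695, -0.1944]), array([ 0.6105, -0.1891])] [ 0.64   -0.1918] 0.05922143528494638
-0.08968957562459536
[-0.3088  0.3334  1.8422  0.0064  1.0172  1.376 ] 0.051140796943161426
```

View pics/w9c.png

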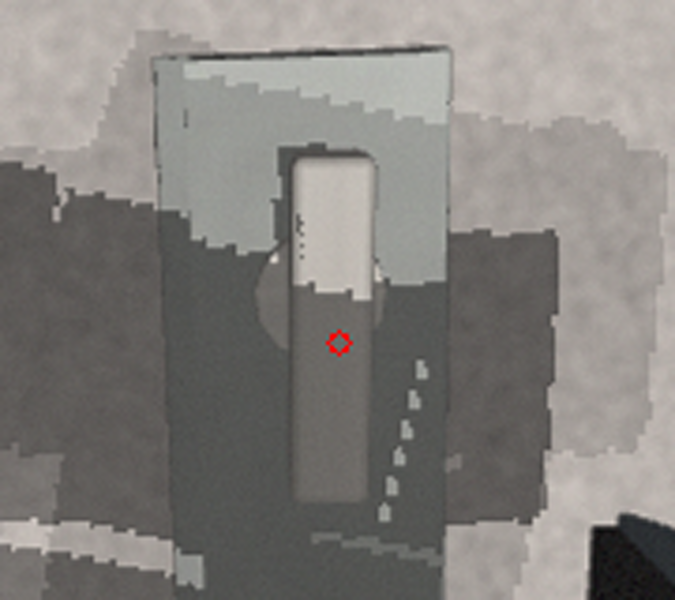

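```bash
python3 -m creep '[{"offset":[0.12,0.09,0],"turn":-0.0067,"fingers":0.0},{"offset":[0.11,0.09,0],"turn":0,"fingers":0.0},{"offset":[0,0,0.1],"turn":0,"fingers":0.0},{"offset":[0,0,0.1],"turn":0,"fingers":0.0},{"offset":[0,0,0.1],"turn":0,"fingers":0.0},{"offset":[0,0,0.1],"turn":0,"fingers":0.0},{"offset":[0,0,0.05],"turn":0,"fingers":0.0},{"offset":[0,0,0],"turn":0,"fingers":0.0},{"offset":[0,0,0],"turn":0,"fingers":0.0},{"offset":[0,0,0],"turn":0,"fingers":0.0}]' 20
python3 - <<'E'
from h import *
to([.637,-.191,.066],1.481)
im=ctrl.grab_frame('wrist').copy()
cv2.imwrite('pics/w10.png',im[:,:,::-1])
im=ctrl.grab_frame('scene');cv2.imwrite('pics/s5.png',cv2.resize(im[220:410,130:330],(600,570),interpolation=2)[:,:,::-1])
E
```

```text
time_s: 13.67
tcp_pos: [0.6298, -0.1882, 0.105]
orientation: [0.999, -0.044, -0.03, -0.011]
ft_force: [-0.5, 0.4, -0.2]
finger_gap: 0.0911
t 13.67 tcp [ 0.6298 -0.1882  0.105 ] psi -1.6589 gap 0.0911 F [-0.5  0.4 -0.2] tilt [-0.058  0.025 -0.998] to go [0.097 0.029 0.384] turn 0.0006
```

View pics/w10.png

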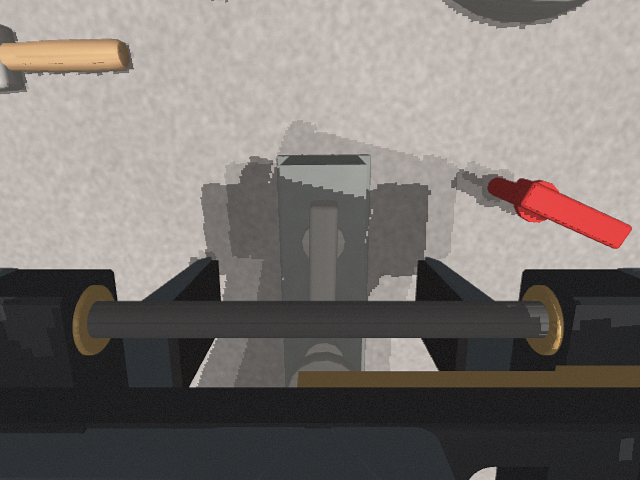

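View pics/s5.png

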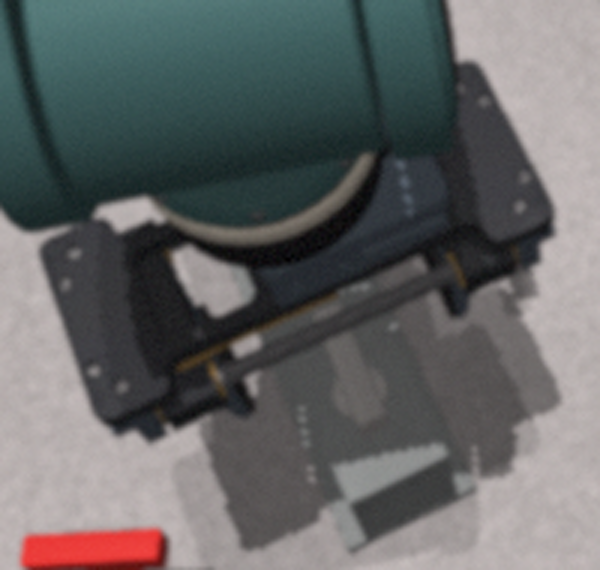

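```bash
python3 -m creep '[{"offset":[0.04,0.015,0.06],"turn":0,"fingers":0.0},{"offset":[0.04,0.015,0.06],"turn":0,"fingers":0.0},{"offset":[0.03,0,0.06],"turn":0,"fingers":0.0},{"offset":[0.01,0,0.04],"turn":0,"fingers":0.0},{"offset":[0.01,0,-0.015],"turn":0,"fingers":0.4},{"offset":[0.005,0,-0.015],"turn":0,"fingers":0.4},{"offset":[0.005,0,-0.015],"turn":0,"fingers":0.4},{"offset":[0.005,0,-0.015],"turn":0,"fingers":0.4},{"offset":[0.005,0,-0.015],"turn":0,"fingers":0.4},{"offset":[0.005,0,-0.015],"turn":0,"fingers":0.4}]' 25
python3 - <<'E'
from h import *
to([.637,-.191,.066],1.481)
q=ctrl.state()['joints'];print(q,q[1]+q[2]+q[4]-np.pi)
i=ctrl.camera_info('wrist')
im=ctrl.grab_frame('wrist').copy()
cv2.imwrite('pics/w11.png',im[:,:,::-1]);np.save('w11.npy',i['extrinsics'])
im=ctrl.grab_frame('scene');cv2.imwrite('pics/s6.png',cv2.resize(im[220:410,130:330],(600,570),interpolation=2)[:,:,::-1])
E
```

```text
time_s: 14.6
tcp_pos: [0.647, -0.1931, 0.0911]
orientation: [0.999, -0.044, -0.028, -0.011]
ft_force: [-0.0, -0.6, -0.5]
finger_gap: 0.0559
t 14.60 tcp [ 0.647  -0.1931  0.0911] psi -1.6589 gap 0.0559 F [-0.  -0.6 -0.5] tilt [-0.056  0.024 -0.998] to go [-0.087 -0.008  0.256] turn 0.0006
[-0.32656755  0.48198632  1.78365926  0.00558093  0.9361952   1.32831166] 0.06024812165643256
```

View pics/w11.png

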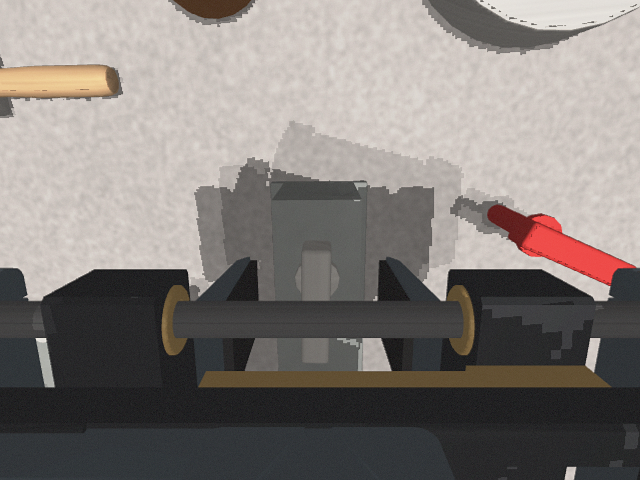

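View pics/s6.png

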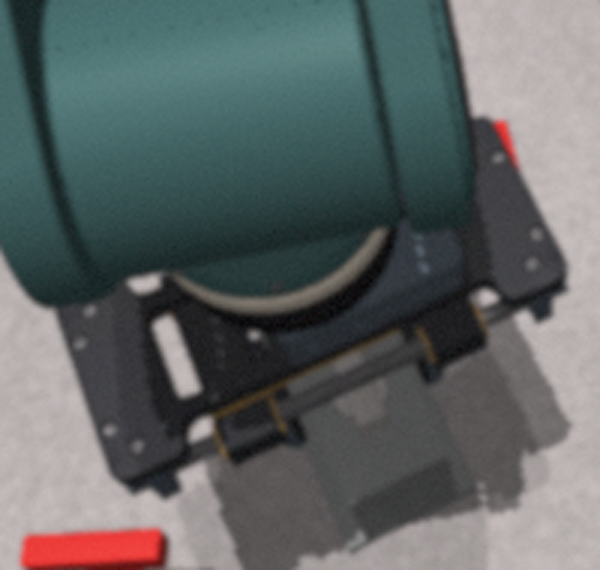

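```bash
python3 -m creep '[{"offset":[-0.018,-0.002,0.05],"turn":0,"fingers":0.4},{"offset":[-0.018,-0.002,0.05],"turn":0,"fingers":0.4},{"offset":[-0.018,-0.002,0.05],"turn":0,"fingers":0.4},{"offset":[-0.018,-0.002,0.05],"turn":0,"fingers":0.4},{"offset":[-0.016,0,0.05],"turn":0,"fingers":0.4},{"offset":[0,0,0],"turn":0,"fingers":0.5},{"offset":[0,0,0],"turn":0,"fingers":0.6},{"offset":[0,0,0],"turn":0,"fingers":0.6},{"offset":[0,0,0],"turn":0,"fingers":0.6},{"offset":[0,0,0],"turn":0,"fingers":0.6}]' 25
python3 - <<'E'
from h import *
to([.637,-.191,.066],1.481)
i=ctrl.camera_info('wrist')
im=ctrl.grab_frame('wrist').copy()
cv2.imwrite('pics/w12.png',cv2.resize(im[150:400,150:480],(792,600))[:,:,::-1]);np.save('w12.npy',i['extrinsics'])
E
```

```text
time_s: 15.53
tcp_pos: [0.6352, -0.1906, 0.0634]
orientation: [0.999, -0.044, -0.029, -0.011]
ft_force: [-0.2, -0.5, -0.2]
finger_gap: 0.0366
t 15.53 tcp [ 0.6352 -0.1906  0.0634] psi -1.6589 gap 0.0366 F [-0.2 -0.5 -0.2] tilt [-0.056  0.024 -0.998] to go [ 0.017  0.002 -0.027] turn 0.0005
```

View pics/w12.png

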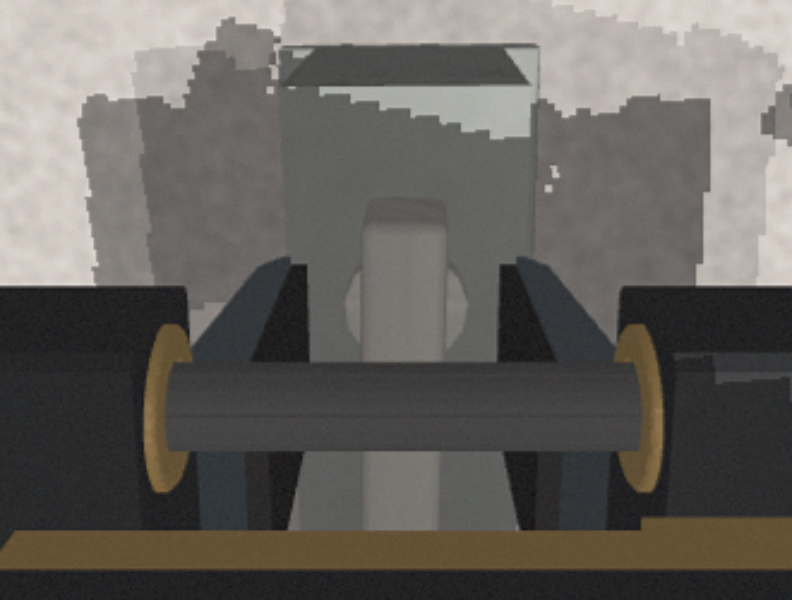

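The T-handle is centred between the pads, at crop columns 362–448. I drop 5 mm more, close, and lift slowly.

```bash
python3 -m creep '[{"offset":[0.01,0,0.025],"turn":0,"fingers":0.6},{"offset":[0.01,0,0.025],"turn":0,"fingers":0.6},{"offset":[0,0,0],"turn":0,"fingers":1},{"offset":[0,0,0],"turn":0,"fingers":1},{"offset":[0,0,0],"turn":0,"fingers":1},{"offset":[0,0,0],"turn":0,"fingers":1},{"offset":[0,0,0],"turn":0,"fingers":1},{"offset":[0,0,0],"turn":0,"fingers":1},{"offset":[0,0,0],"turn":0,"fingers":1},{"offset":[0,0,0],"turn":0,"fingers":1}]' 30
python3 -c "
from h import *
to([.637,-.191,.066],1.481)"
```

```text
time_s: 16.42
tcp_pos: [0.6376, -0.1908, 0.0583]
orientation: [0.999, -0.044, -0.028, -0.01]
ft_force: [0.2, 0.2, -1.6]
finger_gap: 0.0139
t 16.42 tcp [ 0.6376 -0.1908  0.0583] psi -1.6588 gap 0.0139 F [ 0.2  0.2 -1.6] tilt [-0.055  0.023 -0.998] to go [-0.011  0.001 -0.076] turn 0.0006
```

```bash
python3 -m creep '[{"offset":[-0.003,-0.001,-0.05],"turn":0,"fingers":1},{"offset":[-0.006,-0.002,-0.1],"turn":0,"fingers":1},{"offset":[-0.008,-0.003,-0.14],"turn":0,"fingers":1},{"offset":[-0.008,-0.003,-0.14],"turn":0,"fingers":1},{"offset":[-0.008,-0.003,-0.14],"turn":0,"fingers":1},{"offset":[-0.008,-0.003,-0.14],"turn":0,"fingers":1},{"offset":[-0.008,-0.003,-0.14],"turn":0,"fingers":1},{"offset":[-0.008,-0.003,-0.14],"turn":0,"fingers":1},{"offset":[-0.008,-0.003,-0.14],"turn":0,"fingers":1},{"offset":[-0.008,-0.003,-0.14],"turn":0,"fingers":1}]' 30
python3 - <<'E'
from h import *
to([.587,.266,.2],None)
q=ctrl.state()['joints'];print(q,q[1]+q[2]+q[4]-np.pi)
im=ctrl.grab_frame('scene');cv2.imwrite('pics/s7.png',im[:,:,::-1])
E
```

```text
time_s: 17.25
tcp_pos: [0.6366, -0.19, 0.1994]
orientation: [0.999, -0.044, -0.028, -0.011]
ft_force: [-0.4, 0.2, -1.8]
finger_gap: 0.0138
t 17.25 tcp [ 0.6366 -0.19    0.1994] psi -1.6588 gap 0.0138 F [-0.4  0.2 -1.8] tilt [-0.055  0.024 -0.998] to go [-0.889 -4.498  0.129]
[-0.32714607  0.33722038  1.76527993  0.00506639  1.09919911  1.32867669] 0.060106763113117356
```

View pics/s7.png

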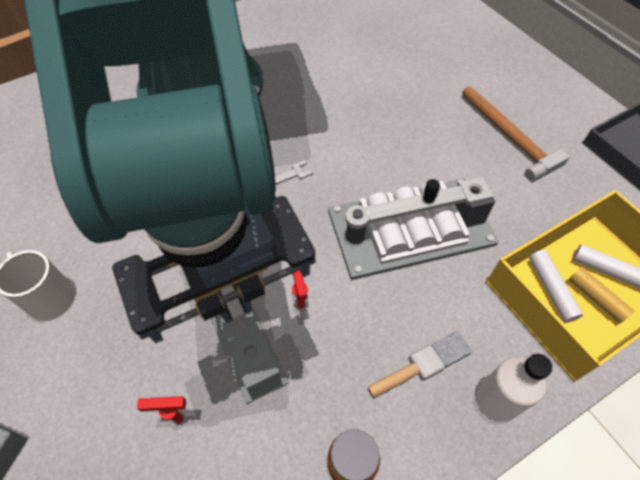

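The pin is out of the rack (empty hole at (250,352)) and the keeper is shut. Next I carry it over.

```bash
python3 -m creep '[{"offset":[-0.03,-0.12,0],"turn":0,"fingers":1},{"offset":[-0.045,-0.23,0.004],"turn":0,"fingers":1},{"offset":[-0.045,-0.23,0.004],"turn":0,"fingers":1},{"offset":[-0.045,-0.23,0.004],"turn":0,"fingers":1},{"offset":[-0.045,-0.23,0.004],"turn":0,"fingers":1},{"offset":[-0.045,-0.23,0.004],"turn":0,"fingers":1},{"offset":[-0.045,-0.23,0.004],"turn":0,"fingers":1},{"offset":[-0.045,-0.23,0.004],"turn":0,"fingers":1},{"offset":[-0.045,-0.23,0.004],"turn":0,"fingers":1},{"offset":[-0.045,-0.23,0.004],"turn":0,"fingers":1}]' 30
python3 -c "
from h import *
to([.5856,.2672,.2])"
```

```text
time_s: 18.13
tcp_pos: [0.6096, 0.0422, 0.209]
orientation: [0.999, -0.046, -0.025, -0.01]
ft_force: [-0.4, 0.7, -1.4]
finger_gap: 0.014
t 18.13 tcp [0.6096 0.0422 0.209 ] psi -1.6638 gap 0.0140 F [-0.4  0.7 -1.4] tilt [-0.05   0.022 -0.999] to go [-0.441 -2.216  0.151]
```

```bash
python3 -m creep '[{"offset":[-0.045,-0.23,0],"turn":0,"fingers":1},{"offset":[-0.045,-0.23,0],"turn":0,"fingers":1},{"offset":[-0.045,-0.23,0],"turn":0,"fingers":1},{"offset":[-0.045,-0.23,0],"turn":0,"fingers":1},{"offset":[-0.045,-0.23,0],"turn":0,"fingers":1},{"offset":[-0.045,-0.23,0],"turn":0,"fingers":1},{"offset":[-0.045,-0.23,0],"turn":0,"fingers":1},{"offset":[-0.045,-0.23,0],"turn":0,"fingers":1},{"offset":[-0.04,-0.2,0],"turn":0,"fingers":1},{"offset":[-0.03,-0.1,0],"turn":0,"fingers":1}]' 30
python3 - <<'E'
from h import *
to([.5856,.2672,.2])
from scipy.spatial.transform import Rotation as Ro
s=ctrl.state();R=Ro.from_quat(s['orientation']).as_matrix()
i=ctrl.camera_info('wrist')
im=ctrl.grab_frame('wrist').copy();cv2.imwrite('pics/w13.png',im[:,:,::-1]);np.save('w13.npy',i['extrinsics'])
im=ctrl.grab_frame('scene');cv2.imwrite('pics/s8.png',cv2.resize(im[40:280,360:600],(600,600),interpolation=2)[:,:,::-1])
im=ctrl.grab_frame('top');cv2.imwrite('pics/t8.png',cv2.resize(im[140:340,60:300],(720,600),interpolation=2)[:,:,::-1])
E
```

```text
time_s: 18.97
tcp_pos: [0.5757, 0.2766, 0.2147]
orientation: [0.999, -0.045, -0.028, -0.01]
ft_force: [0.7, -0.1, -1.4]
finger_gap: 0.014
t 18.97 tcp [0.5757 0.2766 0.2147] psi -1.6608 gap 0.0140 F [ 0.7 -0.1 -1.4] tilt [-0.056  0.022 -0.998] to go [0.116 0.087 0.139]
```

View pics/w13.png

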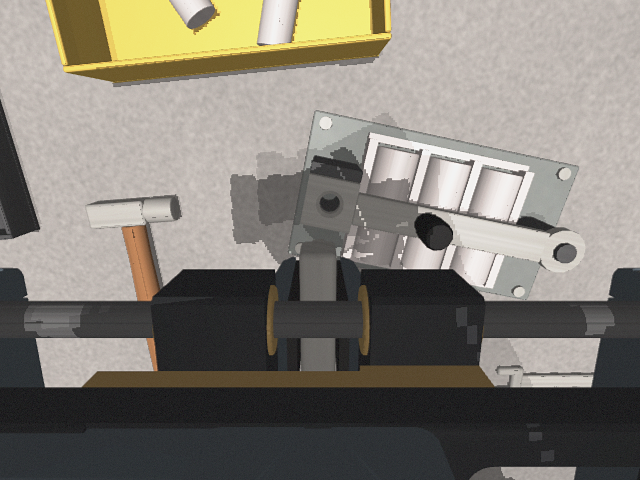

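View pics/s8.png

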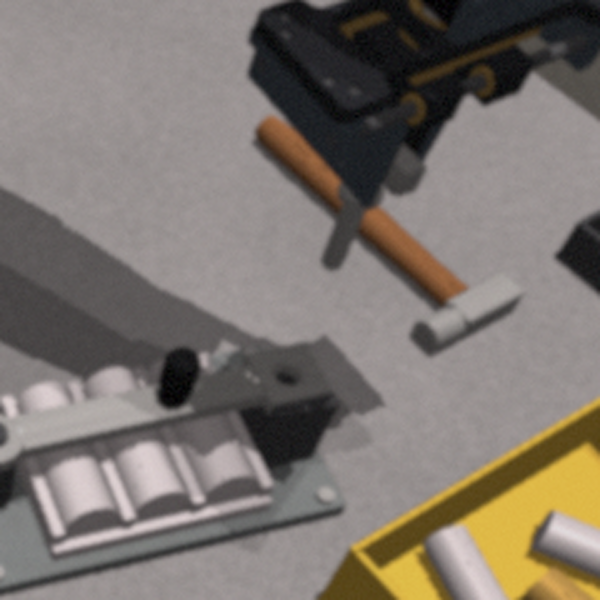

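View pics/t8.png

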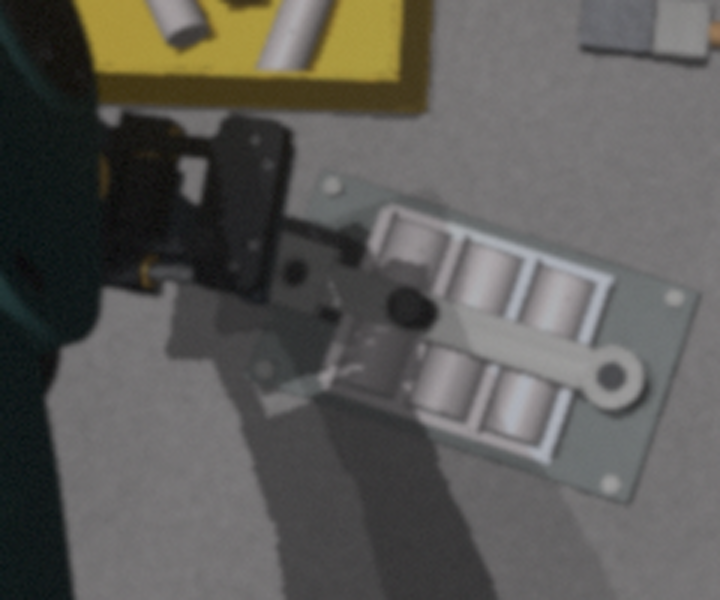

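```bash
python3 - <<'E'
from h import *
np.set_printoptions(precision=4,suppress=True)
i=ctrl.camera_info('wrist');i['extrinsics']=np.load('w13.npy')
print('eye',back('wrist',(329.5,203.5),.082,i),'pivot',back('wrist',(565,252),.082,i))
s=ctrl.state();t=s['tcp_pos'];o=t+[.0014,-.0012,.0167]
print('pin origin',o,'tip px scene',proj('scene',o-[0,0,.06]),'obs 492.8,144.8')
print('orig px',proj('scene',o), 'eye px',proj('scene',[.587,.266,.082]))
im=ctrl.grab_frame('scene');cv2.imwrite('pics/s9.png',cv2.resize(im[90:220,450:580],(600,600),interpolation=2)[:,:,::-1])
to([.5856,.2672,.2])
print(ctrl.state()['joints'])
E
```

```text
eye [0.5866 0.2676 0.082 ] pivot [0.5253 0.0643 0.082 ]
pin origin [0.5775 0.2735 0.2312] tip px scene [490.0133 147.5463] obs 492.8,144.8
orig px [502.1396 118.94  ] eye px [475.0578 189.1834]
t 19.17 tcp [0.5763 0.274  0.2145] psi -1.6616 gap 0.0140 F [ 1.  -0.4 -2.3] tilt [-0.056  0.022 -0.998] to go [0.107 0.062 0.138]
[0.3882 0.2713 1.8227 0.0462 1.0913 2.0271]
```

View pics/s9.png

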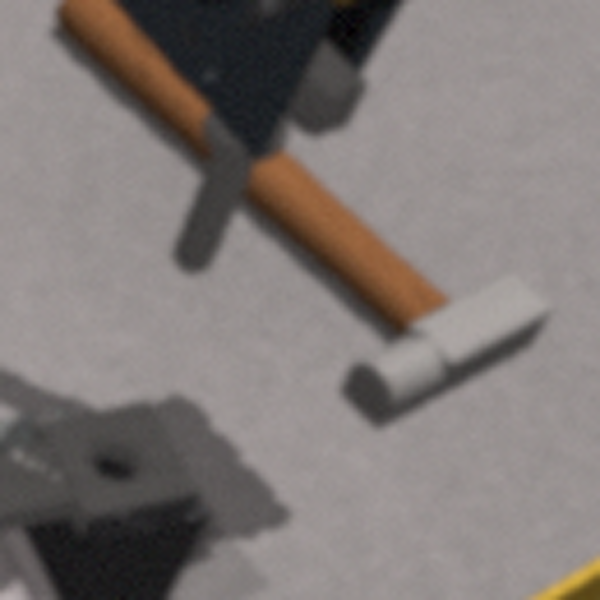

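```bash
python3 -m creep '[{"offset":[0.04,0.02,0.04],"turn":0,"fingers":1},{"offset":[0.04,0.02,0.08],"turn":0,"fingers":1},{"offset":[0.03,0.02,0.09],"turn":0,"fingers":1},{"offset":[0.01,0.01,0.09],"turn":0,"fingers":1},{"offset":[0.005,0.002,0.09],"turn":0,"fingers":1},{"offset":[0.005,0.002,0.09],"turn":0,"fingers":1},{"offset":[0.004,0.001,0.08],"turn":0,"fingers":1},{"offset":[0.003,0.001,0.06],"turn":0,"fingers":1},{"offset":[0,0,0.04],"turn":0,"fingers":1},{"offset":[0,0,0],"turn":0,"fingers":1}]' 30
python3 - <<'E'
from h import *
to([.5856,.2672,.147])
im=ctrl.grab_frame('scene');cv2.imwrite('pics/s10.png',cv2.resize(im[110:230,430:550],(600,600),interpolation=2)[:,:,::-1])
for P in [(.587,.2665,.082),(.587,.2665,.102),(.587,.2665,.122)]: print((proj('scene',P)-[430,110])*5)
t=ctrl.state()['tcp_pos']+[.0014,-.0012,.0167]
print('tip,orig',(proj('scene',t-[0,0,.06])-[430,110])*5,(proj('scene',t)-[430,110])*5)
im=ctrl.grab_frame('wrist').copy();cv2.imwrite('pics/w14.png',im[:,:,::-1])
E
```

```text
time_s: 20.0
tcp_pos: [0.5862, 0.2606, 0.1382]
orientation: [0.998, -0.048, -0.03, -0.009]
ft_force: [-0.7, -0.8, -2.4]
finger_gap: 0.0135
t 20.00 tcp [0.5862 0.2606 0.1382] psi -1.6667 gap 0.0135 F [-0.7 -0.8 -2.4] tilt [-0.059  0.02  -0.998] to go [-0.017 -0.067 -0.086]
[226.41903912 395.30641676]
[242.5005997  358.07912968]
[259.27100139 319.25724079]
tip,orig [222.39914066 380.72646386] [273.38154751 261.11089605]
```

View pics/s10.png

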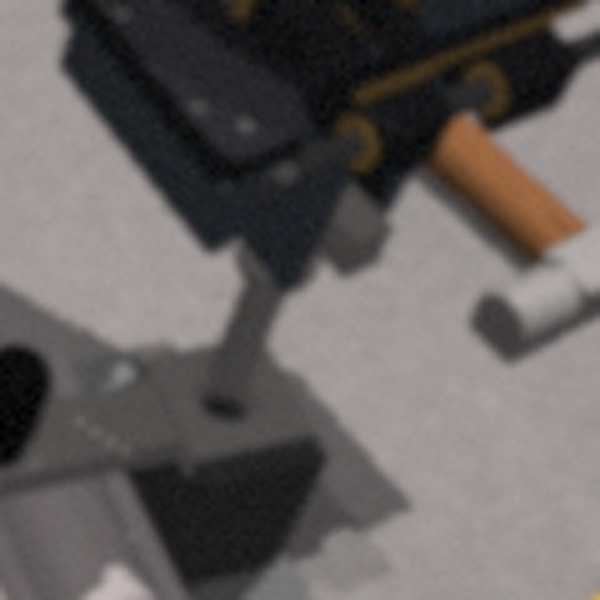

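View pics/w14.png

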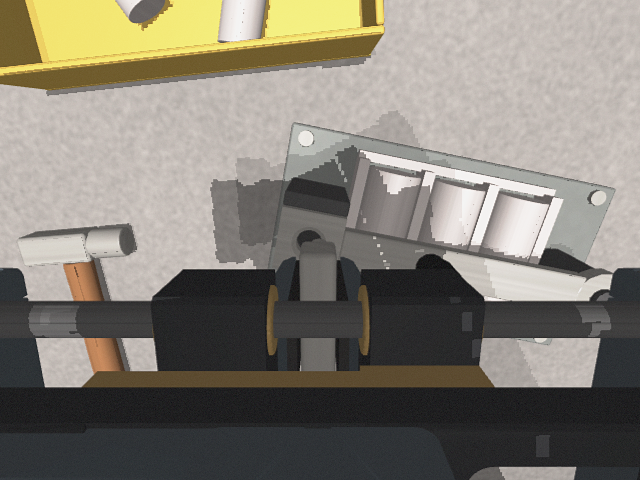

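```bash
python3 - <<'E'
from h import *
im=np.mean([ctrl.grab_frame('scene').astype(float) for _ in range(2)],0)[145:205,460:510].mean(2)
im=np.clip((im-im.min())/(130-im.min())*255,0,255).astype(np.uint8)
cv2.imwrite('pics/s11.png',cv2.resize(im,(500,600),interpolation=cv2.INTER_CUBIC))
to([.5856,.2672,.147])
E
```

```text
t 20.20 tcp [0.5871 0.2609 0.14  ] psi -1.6667 gap 0.0138 F [-0.5 -0.8 -1.8] tilt [-0.057  0.021 -0.998] to go [-0.025 -0.062 -0.068]
```

View pics/s11.png

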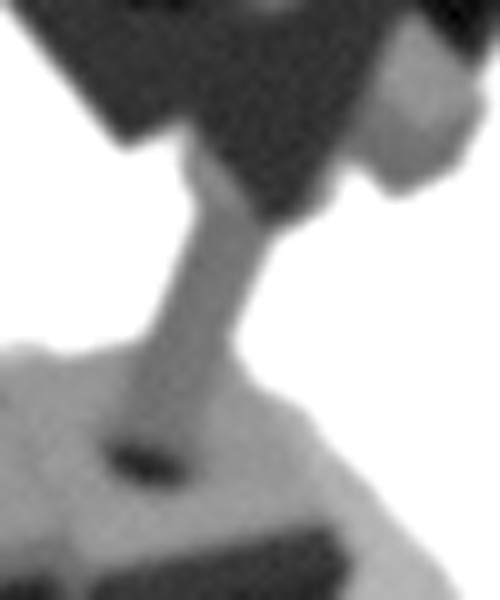

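```bash
python3 - <<'E'
from h import *
from scipy.spatial.transform import Rotation as Ro
np.set_printoptions(precision=4,suppress=True)
s=ctrl.state();R=Ro.from_quat(s['orientation']).as_matrix();i=ctrl.camera_info('wrist')
print('eye proj',proj('wrist',[.587,.2665,.082],i), 'back', back('wrist',(309,243),.082,i))
z=s['tcp_pos'][2]+.0167+.044
for p in((318.5,245),(318.5,262)): print(back('wrist',p,z,i))
im=ctrl.grab_frame('wrist')[200:300,240:400];cv2.imwrite('pics/w15.png',cv2.resize(im,(800,500),interpolation=2)[:,:,::-1])
print(R[:,0],R[:,1])
E
```

```text
eye proj [310.6677 242.6195] back [0.5868 0.2677 0.082 ]
[0.6219 0.2561 0.2007]
[0.6154 0.2568 0.2007]
[ 0.9938 -0.0947 -0.0584] [-0.0957 -0.9953 -0.0154]
```

View pics/w15.png

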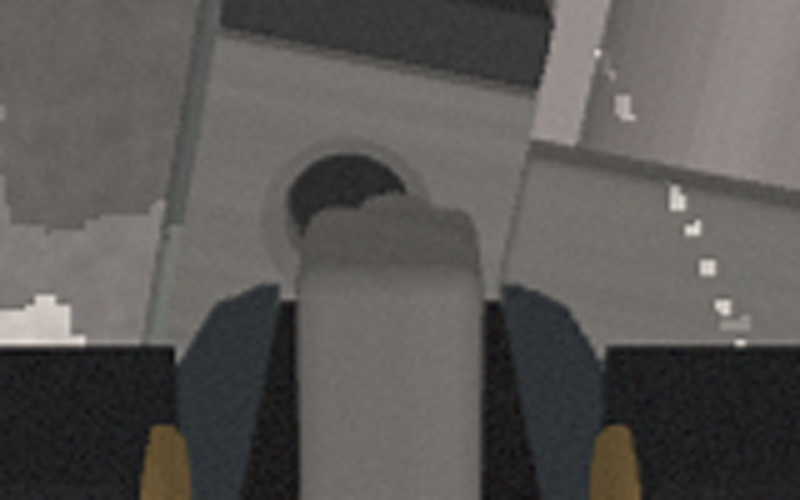

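```bash
python3 - <<'E'
from h import *
s=ctrl.state();i=ctrl.camera_info('wrist');t=s['tcp_pos'];print(t)
o=t+[.0014,-.0012,.0167]
for h in(0,-.006,-.03,-.055,-.06):
  print(h,proj('wrist',o+[0,0,h],i),[proj('wrist',o+[dx,0,h],i)[1] for dx in(.005,.007,.013)],[proj('wrist',o+[0,dy,h],i)[0] for dy in(.007,-.007,.013,-.013)])
E
```

```text
[0.58711641 0.26091983 0.14006174]
0 [318.95556391 282.85850577] [np.float64(273.53084558844466), np.float64(269.7601318203321), np.float64(258.30934113648334)] [np.float64(304.97771909533077), np.float64(332.97723954206197), np.float64(293.03143943666237), np.float64(345.0308609011257)]
-0.006 [319.10353269 278.24511277] [np.float64(269.1551372972371), np.float64(265.48163607931065), np.float64(254.33003713253814)] [np.float64(305.52885568422164), np.float64(332.71954409943913), np.float64(293.92617457957954), np.float64(344.4234531342267)]
-0.03 [319.61873636 262.18201481] [np.float64(253.93454052671476), np.float64(250.605076108934), np.float64(240.5103913539064)] [np.float64(307.4482139131821), np.float64(331.82247190150184), np.float64(297.04266978171836), np.float64(342.30935473847615)]
-0.055 [320.05292051 248.64495577] [np.float64(241.12546564999414), np.float64(238.092614502727), np.float64(228.90681937934988)] [np.float64(309.0662081006167), np.float64(331.06669056718596), np.float64(299.67048620783856), np.float64(340.52867642365214)]
-0.06 [320.12979857 246.24804019] [np.float64(238.85915973792316), np.float64(235.87946208130163), np.float64(226.85631976108627)] [np.float64(309.3527401155589), np.float64(330.9328904103118), np.float64(300.1359106418905), np.float64(340.21347545454915)]
```

```bash
python3 -m creep '[{"offset":[0,0,-0.03],"turn":0,"fingers":1},{"offset":[-0.006,-0.018,0],"turn":0,"fingers":1},{"offset":[-0.006,-0.018,0],"turn":0,"fingers":1},{"offset":[-0.005,-0.018,0],"turn":0,"fingers":1},{"offset":[-0.005,-0.019,0],"turn":0,"fingers":1},{"offset":[0,0,0],"turn":0,"fingers":1},{"offset":[0,0,0],"turn":0,"fingers":1},{"offset":[0,0,0],"turn":0,"fingers":1},{"offset":[0,0,0],"turn":0,"fingers":1},{"offset":[0,0,0],"turn":0,"fingers":1}]' 30
python3 - <<'E'
from h import *
to([.5855,.268,.14])
i=ctrl.camera_info('wrist');s=ctrl.state();o=s['tcp_pos']+[.0014,-.0012,.0167]
im=ctrl.grab_frame('wrist')[200:300,240:400];cv2.imwrite('pics/w16.png',cv2.resize(im,(800,500),interpolation=2)[:,:,::-1])
f=lambda p:(p-[240,200])*5
print('eye',f(proj('wrist',[.587,.2665,.082],i)),'tip',f(proj('wrist',o-[0,0,.06],i)),f(proj('wrist',[.587,.2665,o[2]-.06],i)))
im=np.mean([ctrl.grab_frame('scene').astype(float) for _ in range(2)],0)[145:205,460:510].mean(2)
im=np.clip((im-im.min())/(130-im.min())*255,0,255).astype(np.uint8)
cv2.imwrite('pics/s12.png',cv2.resize(im,(500,600),interpolation=cv2.INTER_CUBIC))
E
```

```text
time_s: 21.08
tcp_pos: [0.5864, 0.2698, 0.1455]
orientation: [0.998, -0.047, -0.027, -0.01]
ft_force: [-0.4, -0.1, -1.9]
finger_gap: 0.0138
t 21.08 tcp [0.5864 0.2698 0.1455] psi -1.6662 gap 0.0138 F [-0.4 -0.1 -1.9] tilt [-0.054  0.022 -0.998] to go [-0.005  0.02   0.055]
eye [418.38932714 192.67377988] tip [401.14997732 232.02938224] [418.03819344 236.80383473]
```

View pics/w16.png

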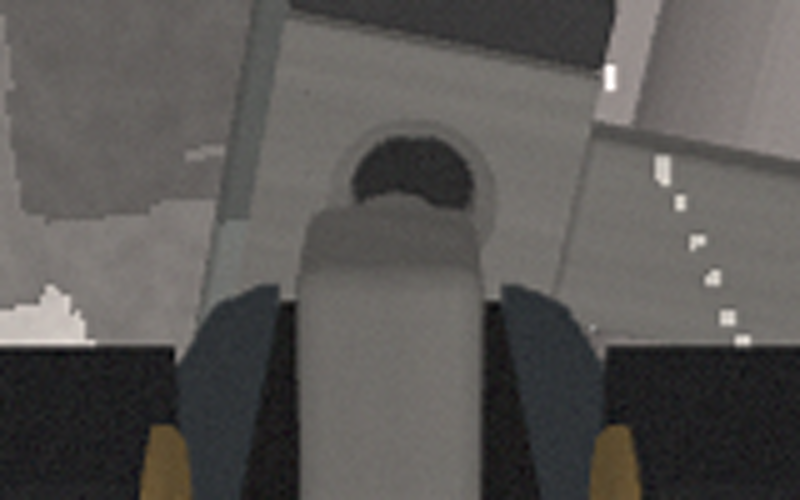

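View pics/s12.png

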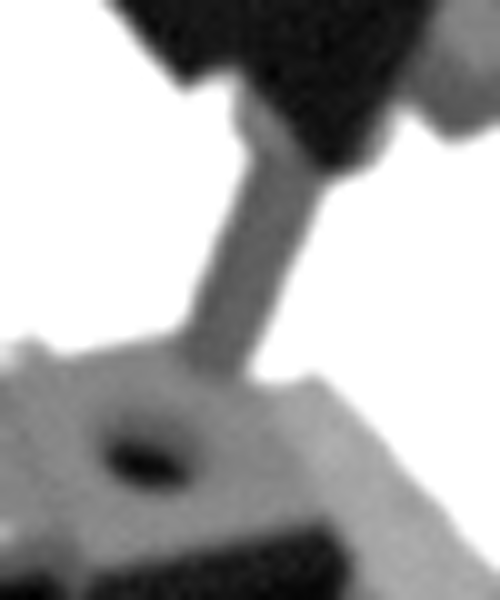

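```bash
cat > look.py <<'E'
from h import *
import sys
k=sys.argv[1]
to([.5855,.268,.14])
ctrl.grab_frame('scene')
i=ctrl.camera_info('wrist');s=ctrl.state();o=s['tcp_pos']+[.0014,-.0012,.0167]
w=ctrl.grab_frame('wrist')[210:270,270:370];s2=ctrl.state()
w=cv2.resize(w,(500,300),interpolation=cv2.INTER_CUBIC)[:,:,::-1]
w=np.clip(w.astype(float)*2-40,0,255).astype(np.uint8)
f=lambda p:np.round((p-[270,210])*5)
print('moved during',s2['tcp_pos']-s['tcp_pos'])
print('WR eye',f(proj('wrist',[.587,.2668,.082],i)),'tip',f(proj('wrist',o-[0,0,.06],i)),'overeye',f(proj('wrist',[.587,.2668,o[2]-.06],i)))
im=ctrl.grab_frame('scene').astype(float)[145:205,460:510].mean(2)
im=np.clip((im-im.min())/(130-im.min())*255,0,255).astype(np.uint8)
g=lambda p:np.round((p-[460,145])*10)
print('SC eye',g(proj('scene',[.587,.2668,.082])),'tip',g(proj('scene',o-[0,0,.06])),'overeye',g(proj('scene',[.587,.2668,o[2]-.06])))
a=cv2.cvtColor(cv2.resize(im,(500,600),interpolation=cv2.INTER_CUBIC),cv2.COLOR_GRAY2BGR)
cv2.imwrite(f'pics/{k}s.png',a);cv2.imwrite(f'pics/{k}w.png',w)
E
python3 -m creep '[{"offset":[0,0.012,0],"turn":0,"fingers":1},{"offset":[0,0.012,0.02],"turn":0,"fingers":1},{"offset":[0,0.011,0.02],"turn":0,"fingers":1},{"offset":[0,0,0.02],"turn":0,"fingers":1},{"offset":[0,0,0.01],"turn":0,"fingers":1},{"offset":[0,0,0],"turn":0,"fingers":1},{"offset":[0,0,0],"turn":0,"fingers":1},{"offset":[0,0,0],"turn":0,"fingers":1},{"offset":[0,0,0],"turn":0,"fingers":1},{"offset":[0,0,0],"turn":0,"fingers":1}]' 40
python3 look.py a1
```

```text
time_s: 22.07
tcp_pos: [0.5855, 0.2659, 0.1374]
orientation: [0.998, -0.048, -0.028, -0.01]
ft_force: [-0.3, 0.0, -2.0]
finger_gap: 0.0138
t 22.07 tcp [0.5855 0.2659 0.1374] psi -1.6665 gap 0.0138 F [-0.3  0.  -2. ] tilt [-0.054  0.022 -0.998] to go [-0.004 -0.022 -0.026]
moved during [-1.68324567e-05 -2.23720797e-05 -8.60171741e-06]
WR eye [236. 156.] tip [251. 182.] overeye [235. 183.]
SC eye [154. 440.] tip [164. 400.] overeye [174. 395.]
```

View pics/a1s.png

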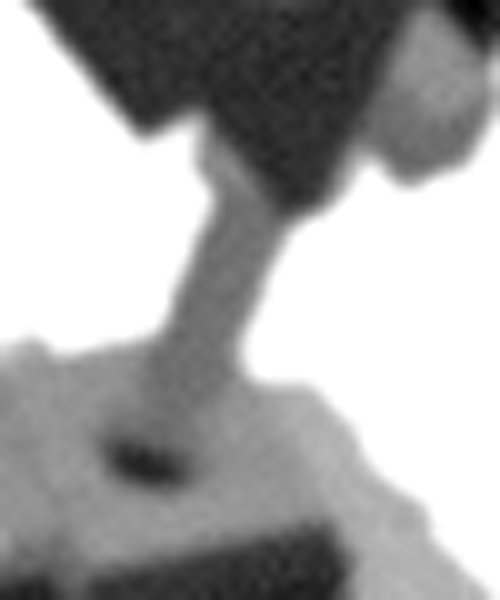

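View pics/a1w.png

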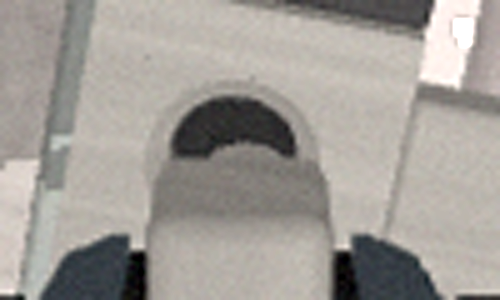

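In the wrist crop the hole centre is at column 235 and the tip at 248, so the tip is about 1.5 mm short in y. That is well inside the chamfer, so I lower carefully.

```bash
python3 -m creep '[{"offset":[0,-0.012,0],"turn":0,"fingers":1},{"offset":[0.003,0.001,0.05],"turn":0,"fingers":1},{"offset":[0.003,0.001,0.05],"turn":0,"fingers":1},{"offset":[0.003,0.001,0.05],"turn":0,"fingers":1},{"offset":[0.003,0.001,0.05],"turn":0,"fingers":1},{"offset":[0.003,0.001,0.05],"turn":0,"fingers":1},{"offset":[0.003,0.001,0.05],"turn":0,"fingers":1},{"offset":[0,0,0],"turn":0,"fingers":1},{"offset":[0,0,0],"turn":0,"fingers":1},{"offset":[0,0,0],"turn":0,"fingers":1}]' 40
python3 look.py a2
```

```text
time_s: 23.05
tcp_pos: [0.5851, 0.2669, 0.1029]
orientation: [0.998, -0.048, -0.028, -0.009]
ft_force: [-0.3, -0.7, -1.8]
finger_gap: 0.0137
t 23.05 tcp [0.5851 0.2669 0.1029] psi -1.6666 gap 0.0137 F [-0.3 -0.7 -1.8] tilt [-0.056  0.021 -0.998] to go [-0.019 -0.018 -0.37 ]
moved during [ 7.69314035e-05 -3.62064375e-06  1.59229155e-04]
WR eye [239. 236.] tip [251. 181.] overeye [242. 179.]
SC eye [154. 440.] tip [114. 520.] overeye [120. 519.]
```

View pics/a2s.png

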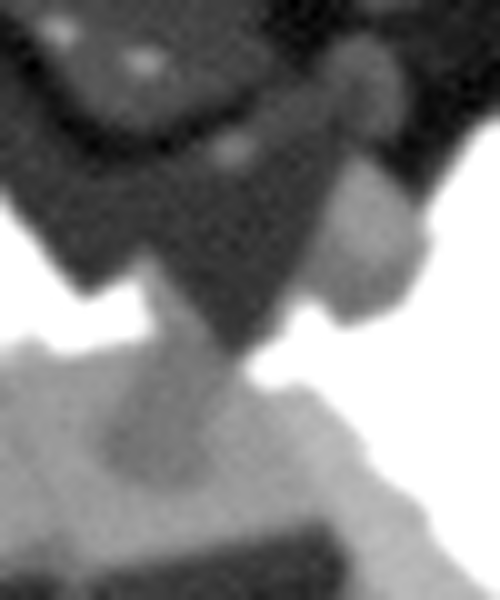

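View pics/a2w.png

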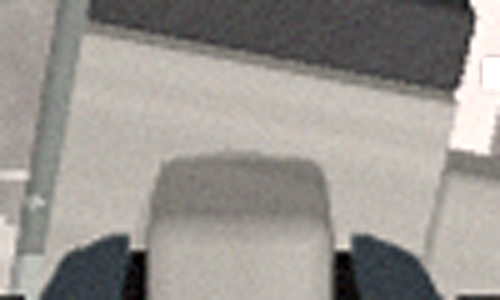

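The pin is through the eye with no force. I continue down.

```bash
python3 -m creep '[{"offset":[0.003,0.001,0.05],"turn":0,"fingers":1},{"offset":[0.003,0.001,0.05],"turn":0,"fingers":1},{"offset":[0.003,0.001,0.05],"turn":0,"fingers":1},{"offset":[0.003,0.001,0.05],"turn":0,"fingers":1},{"offset":[0.003,0.001,0.05],"turn":0,"fingers":1},{"offset":[0.003,0.001,0.05],"turn":0,"fingers":1},{"offset":[0.002,0,0.03],"turn":0,"fingers":1},{"offset":[0,0,0.01],"turn":0,"fingers":1},{"offset":[0,0,0],"turn":0,"fingers":1},{"offset":[0,0,0],"turn":0,"fingers":1}]' 40
python3 look.py a3
```

```text
time_s: 24.03
tcp_pos: [0.5852, 0.267, 0.0653]
orientation: [0.998, -0.048, -0.028, -0.009]
ft_force: [-1.7, 0.8, -1.8]
finger_gap: 0.0136
t 24.03 tcp [0.5852 0.267  0.0653] psi -1.6665 gap 0.0136 F [-1.7  0.8 -1.8] tilt [-0.056  0.022 -0.998] to go [-0.041 -0.022 -0.745]
moved during [5.60497716e-05 2.46900627e-05 1.52950614e-04]
WR eye [235. 361.] tip [251. 181.] overeye [243. 179.]
SC eye [154. 440.] tip [ 60. 646.] overeye [ 65. 646.]
```

View pics/a3s.png

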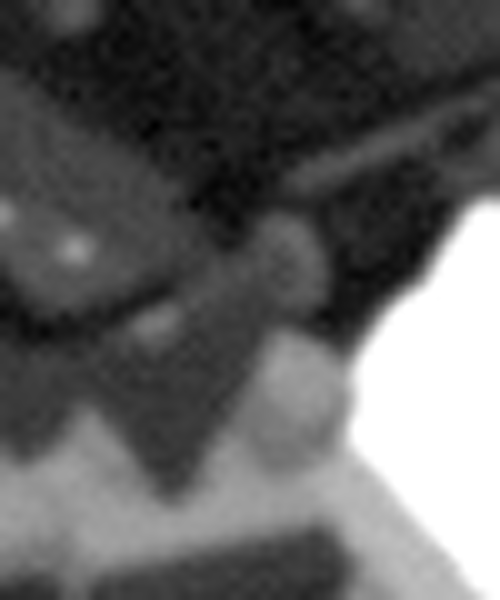

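```bash
python3 -m creep '[{"offset":[0,0,0.01],"turn":0,"fingers":1},{"offset":[0,0,0.01],"turn":0,"fingers":1},{"offset":[0,0,0.01],"turn":0,"fingers":1},{"offset":[0,0,0],"turn":0,"fingers":0.7},{"offset":[0,0,0],"turn":0,"fingers":0.6},{"offset":[0,0,0],"turn":0,"fingers":0.55},{"offset":[0,0,0],"turn":0,"fingers":0.55},{"offset":[0,0,0],"turn":0,"fingers":0.55},{"offset":[0,0,0],"turn":0,"fingers":0.55},{"offset":[0,0,0],"turn":0,"fingers":0.55}]' 40
python3 - <<'E'
from h import *
to([.5855,.268,.2])
im=ctrl.grab_frame('wrist');cv2.imwrite('pics/b1.png',im[:,:,::-1])
im=ctrl.grab_frame('scene');cv2.imwrite('pics/b2.png',cv2.resize(im[110:230,410:530],(600,600),interpolation=2)[:,:,::-1])
E
```

```text
time_s: 25.02
tcp_pos: [0.5869, 0.2677, 0.0666]
orientation: [0.998, -0.048, -0.027, -0.01]
ft_force: [-0.1, 0.6, -0.3]
finger_gap: 0.0411
t 25.02 tcp [0.5869 0.2677 0.0666] psi -1.6664 gap 0.0411 F [-0.1  0.6 -0.3] tilt [-0.052  0.023 -0.998] to go [-0.087 -0.025 -1.331]
```

View pics/b1.png

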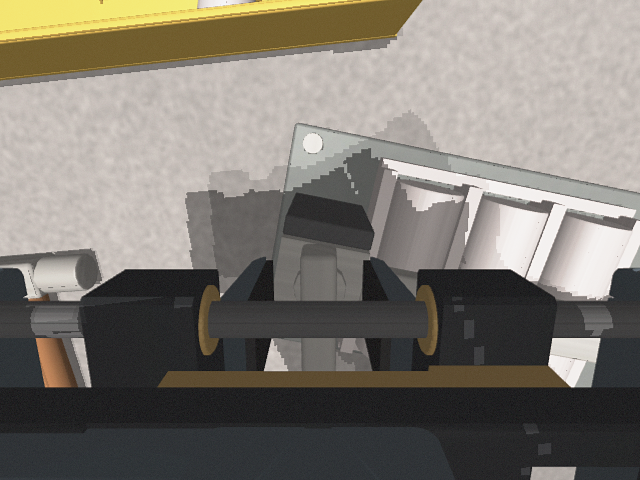

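View pics/b2.png

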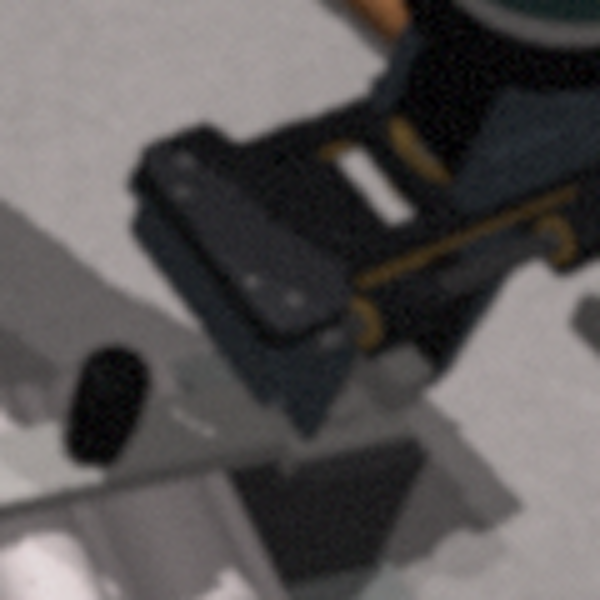

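```bash
python3 -m creep '[{"offset":[-0.002,-0.001,-0.04],"turn":0,"fingers":0.5},{"offset":[-0.004,-0.001,-0.07],"turn":0,"fingers":0.5},{"offset":[-0.006,-0.002,-0.1],"turn":0,"fingers":0.5},{"offset":[-0.008,-0.003,-0.15],"turn":0,"fingers":0.4},{"offset":[-0.011,-0.004,-0.2],"turn":0,"fingers":0.4},{"offset":[-0.011,-0.004,-0.2],"turn":0,"fingers":0.4},{"offset":[-0.15,0,-0.2],"turn":0,"fingers":0.4},{"offset":[-0.2,0,-0.1],"turn":0,"fingers":0.4},{"offset":[-0.2,0,0],"turn":0,"fingers":0.4},{"offset":[-0.1,0,0],"turn":0,"fingers":0.4}]' 40
python3 - <<'E'
from h import *
to([.5855,.268,.2])
im=ctrl.grab_frame('wrist');i=ctrl.camera_info('wrist');cv2.imwrite('pics/d1.png',im[:,:,::-1]);np.save('d1.npy',i['extrinsics'])
im=ctrl.grab_frame('scene');cv2.imwrite('pics/d2.png',im[:,:,::-1]);cv2.imwrite('pics/d3.png',cv2.resize(im[140:280,330:510],(720,560),interpolation=2)[:,:,::-1])
E
```

```text
time_s: 25.95
tcp_pos: [0.5241, 0.2735, 0.1886]
orientation: [0.998, -0.048, -0.025, -0.011]
ft_force: [0.1, -0.1, -0.3]
finger_gap: 0.0544
t 25.95 tcp [0.5241 0.2735 0.1886] psi -1.6679 gap 0.0544 F [ 0.1 -0.1 -0.3] tilt [-0.048  0.025 -0.999] to go [ 0.61  -0.007 -0.145]
```

View pics/d1.png

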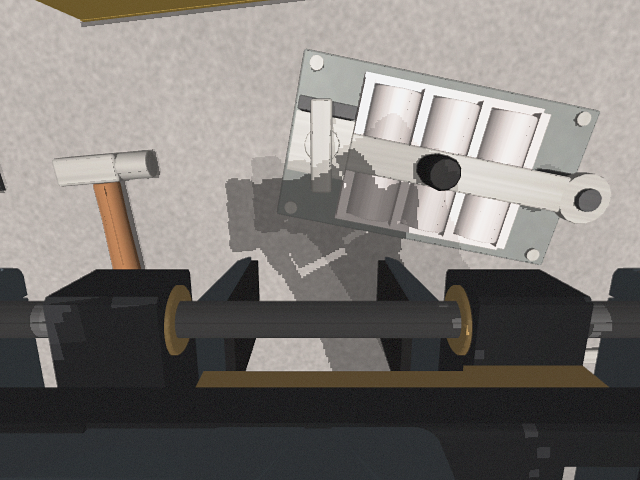

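View pics/d2.png

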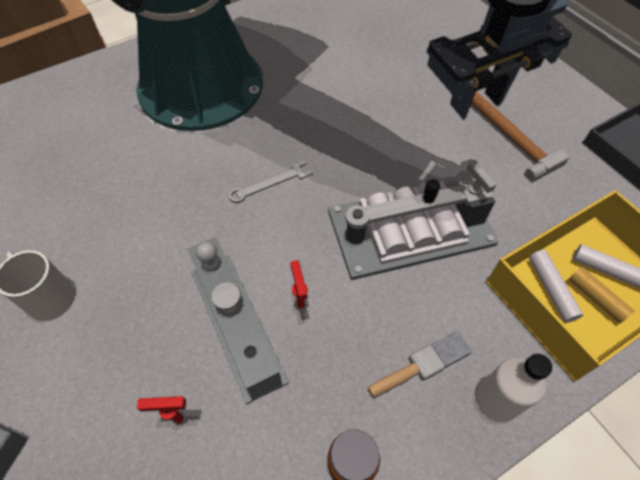

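View pics/d3.png

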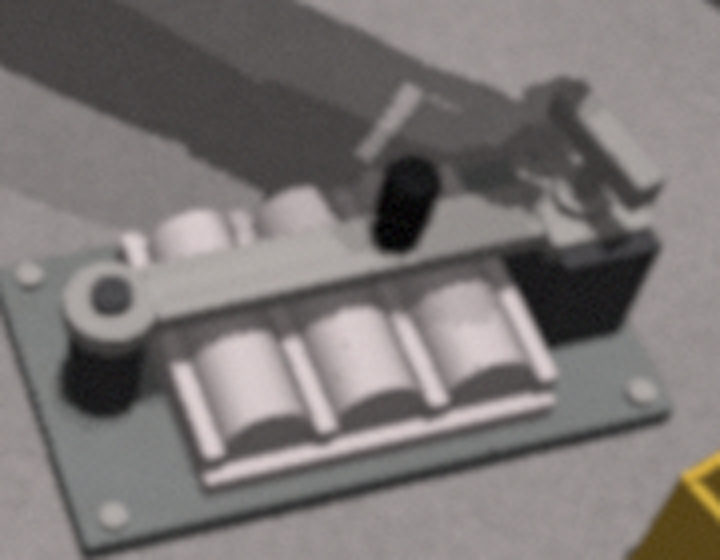

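```bash
python3 - <<'E'
from h import *
i=ctrl.camera_info('wrist');im=ctrl.grab_frame('wrist')
cv2.imwrite('pics/d4.png',cv2.resize(im[80:220,260:400],(600,600),interpolation=2)[:,:,::-1])
f=lambda p:np.round((p-[260,80])*600/140)
im=ctrl.grab_frame('scene');cv2.imwrite('pics/d5.png',cv2.resize(im[140:220,440:520],(600,600),interpolation=2)[:,:,::-1])
g=lambda p:np.round((p-[440,140])*7.5)
d=np.array([np.cos(-.095),np.sin(-.095),0]);n=np.array([-d[1],d[0],0])
for z in(.126,.131,.136):
  c=np.array([.587,.267,z]);print(z,'W',[f(proj('wrist',c+s*.03*d+m*.007*n,i)).tolist() for s in(1,-1) for m in(1,-1)],'S',[g(proj('scene',c+s*.03*d+m*.007*n)).tolist() for s in(1,-1) for m in(1,-1)])
E
```

```text
0.126 W [[210.0, 79.0], [306.0, 79.0], [213.0, 487.0], [303.0, 487.0]] S [[432.0, 327.0], [378.0, 350.0], [266.0, 136.0], [213.0, 158.0]]
0.131 W [[208.0, 76.0], [306.0, 76.0], [212.0, 493.0], [303.0, 493.0]] S [[439.0, 312.0], [385.0, 335.0], [272.0, 121.0], [219.0, 142.0]]
0.136 W [[207.0, 74.0], [307.0, 74.0], [210.0, 498.0], [303.0, 498.0]] S [[447.0, 297.0], [392.0, 320.0], [278.0, 105.0], [225.0, 127.0]]
```

View pics/d4.png

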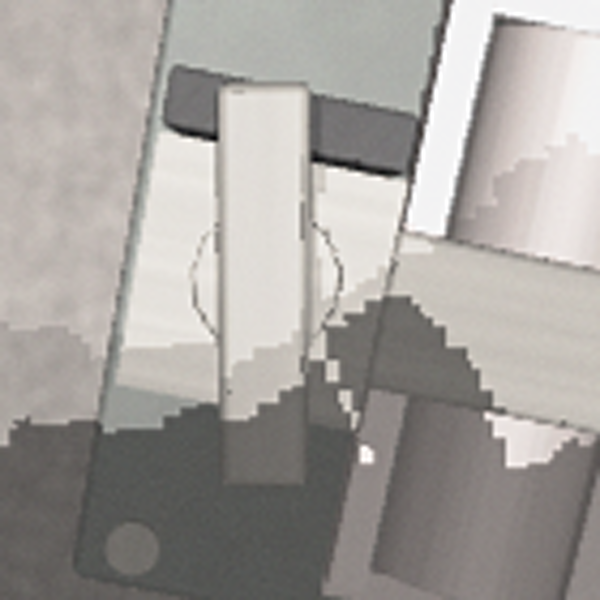

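View pics/d5.png

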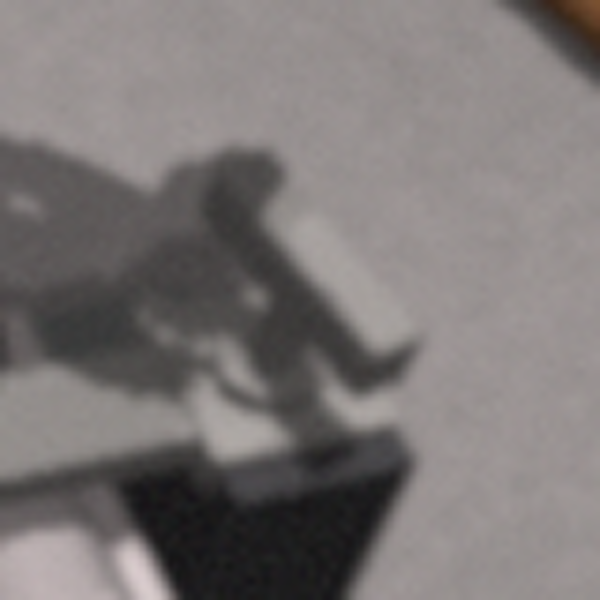

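```bash
python3 - <<'E'
import cv2
a=cv2.imread('pics/w8.png')[75:165,265:365];b=cv2.imread('pics/d1.png')[80:220,260:400]
cv2.imwrite('pics/e1.png',cv2.resize(a,(500,450),interpolation=cv2.INTER_CUBIC))
a=cv2.imread('pics/w13.png')[140:250,280:390]
cv2.imwrite('pics/e2.png',cv2.resize(a,(500,500),interpolation=cv2.INTER_CUBIC))
E
```

```text
(no output)
```

View pics/e1.png

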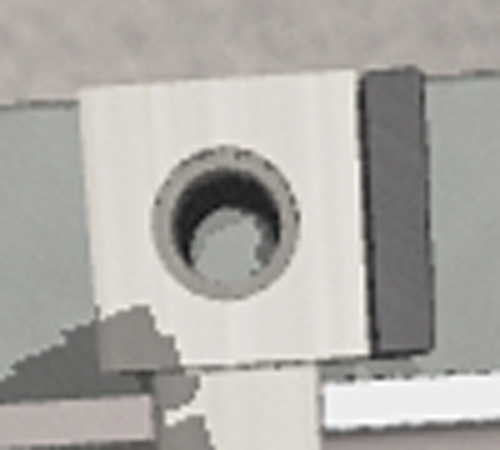

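View pics/e2.png

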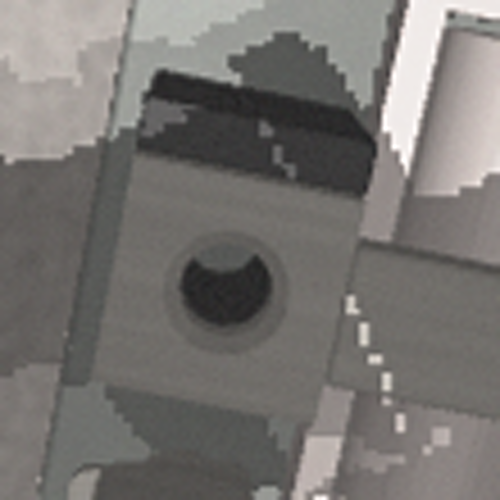

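Before sign-off, the collar lies flush on the keeper, the T-handle height matches home, and the strip at the stop is the same as right after the push. I hand in.

```bash
python3 -c "
from cell import ctrl
s=ctrl.state();print(s['time_s'],s['ft_force']);print(ctrl.sign_off())"
```

```text
26.15 [ 0.28152627 -0.36859111 -1.00175015]
the job is handed in; nothing more can be done
None
```

I closed the keeper against its stop, moved the grey T-handled pin from the rack into the keeper's eye and the hole below, then backed the arm away. I handed the job in at 26.15 s, with the gripper clear of everything.

**What the last checks showed**
- **Keeper:** at the end of the push it gave about 9 N and would not move further. A dark strip of roughly 1–1.5 mm shows beside the stop plate. It was there during the push, after it and after the pin went in, so I took it for bevel or shadow; I can't fully rule out a slight gap.
- **Pin:** the crossbar's size and position in the wrist picture match the seated height of 82 mm. The collar's outline is concentric with the pin on the keeper.
- **Blanks and other pins:** the three blanks are in their slots, and the ball and disc pins are still in the rack. Neither red look-alike was touched.

**What failed or disagreed**
- **First keeper sweep:** it passed over the knob without touching it. The real fingertips sat about 25 mm short of the reported tool point, so I allowed for that in every later move.
- **Tool tilt:** the tool drifted to about 3° off vertical and I could not correct it. The pin still went in with less than 3 N of sideways or vertical force.
- **Camera disagreement:** the scene camera differed from the wrist camera by about 2 px (4 mm) on where the pin tip was. I went with the wrist camera.

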